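# Seal the swing-top canister

## Task

Put the ceramic lid with the barrel-shaped grip on the open steel canister, the barrel lying parallel to the crossbar of the canister's wire bail, and set it down gently so that it lies flat on the rim. Then swing the wire bail up from the front and over the top of the barrel, past centre to its stop, so that it clamps the lid shut and stays there by itself. Leave the other things on the shelf as they are.

Things in the scene. Friction and masses are not known exactly. Their poses are not given: they have to be found in the camera images.
- canister: Steel canister, 92 mm outside diameter, fixed upright in a black foot tray (130 x 150 x 12 mm, 50 mm in front of and 80 mm behind the axis). Origin on its axis at table level, z up; own -x is the front, where the wire bail hangs at the start; y is parallel to the bail's crossbar. Open mouth 74 mm inside diameter, rim 115 mm above the table.
- canister_mouth (a point): Centre of the canister's mouth, in the plane of the rim (115 mm above the table); axes as canister.
- canister_hinge (a point): Mid point of the bail's hinge axis, on the canister's axis 75 mm above the table. The hinge axis runs along the canister's y; two lugs carry it on the outside of the canister, and the bail's side wires run at 59 mm on either side.
- bail (a joint): Bail angle, rad: 0 straight up (dead centre), -1.57 level to the front (canister -x), +0.20 hard stop just past centre. Starts at -1.75 to -1.3; stiff hinge (0.08 N m), stays where left. With the lid on, the bar meets the barrel at about -0.24; some 4 to 10 N at the thumb plate push it past 0 (greatest pull); beyond about +0.1 it runs on to the stop by itself and clamps.
- bail_tab (a point): Centre of the bail's flat thumb plate: 30 mm wide (own y, along the crossbar), 28 mm long (own z, away from the hinge axis), 4 mm thick; it reaches from 84 to 112 mm from the hinge axis, at mid crossbar. Own -x face looks to the front when the bail is up, down when it sticks out level: push this face to close.
- bail_wire: Wire bail: side wires, slippery crossbar (6 mm wire, 118 mm wide) and thumb plate. Crossbar's centre line is 82 mm from the hinge axis; it springs out along own z by up to 9 mm (3 N per mm) as it rides over the barrel (5 mm at dead centre). Origin on the hinge axis, z towards the crossbar, y along the hinge axis.
- lid: Loose white ceramic lid, 0.14-0.28 kg, upright on the table. Origin: centre of underside, z up. Bevelled plug 64 mm dia, 10 mm deep (loose in the mouth); flange 88 mm dia, 10 to 18 mm above the origin, lies on the rim; through it a barrel 54 mm dia, 36 mm long, along own y, axis 27 mm and top 54 mm above the origin. Half turn is the same. Seated: origin 10 mm below the rim.
- lid_grip (a point): Point in the lid's barrel, on the lid's axis, 38 mm above its underside (20 mm above the flange's top); grip it here across the two flat ends (36 mm apart, along the lid's y).
- spare_lid: Bystander: smaller, plain round lid 68 mm in diameter with a small round knob, 32 mm high; origin at the centre of its underside.
- glass_bottle: Bystander: stoppered glass bottle, 64 mm diameter, 172 mm high; origin at the centre of its underside.
- grout_brush: Bystander: grey grout brush, 150 mm long along its x, 34 mm high; origin at the middle of its underside.
- scraper: Bystander: steel scraper with black handle, about 180 mm long along its x, 16 mm high.
- sponge_block: Bystander: cork sanding block 70 x 110 x 30 mm; origin at the centre of its underside.
There are look-alikes about, which are no part of the job. What is shaped like the canister but turquoise or yellow is not meant.

How it is judged (in metres and radians):
On the way, in this order (a step that is already met when the one before it is completed fails the run):
1. the lid lies flat on the canister's rim with the bail still open (horizontal distance between lid and canister_mouth below 0.008 m and z of lid in the frame of canister_mouth between -0.014 and -0.007 m and angle between lid's own z axis and vertical below 0.08 rad and value of joint bail below -0.25 rad), for 0.2 s.
2. the bail is past centre, over the lid (value of joint bail above 0.1 rad and z of lid in the frame of canister_mouth between -0.014 and -0.007 m and horizontal distance between lid and canister_mouth below 0.008 m), for 0.1 s.
At the end, for the whole second after the job is handed in: The lid lies flat on the rim (within 8 mm of centre, plug at least 7 mm in, tilted less than 0.08 rad), its barrel parallel to the bail's crossbar within 0.26 rad; the bail is past centre at its stop (above 0.14 rad) and presses on the lid with more than 2 N; everything at rest (horizontal distance between lid and canister_mouth below 0.008 m and z of lid in the frame of canister_mouth between -0.014 and -0.007 m and angle between lid's own z axis and vertical below 0.08 rad and angle between the y axis of lid and the y axis of canister, either way round below 0.26 rad and value of joint bail above 0.14 rad and contact force between bail_wire and lid above 2 N and linear speed of lid below 0.02 m/s); the robot touches nothing.
It fails at once if the lid is dropped or pressed onto the canister with more than 60 N (contact force between lid and canister above 60 N).
It fails at once if a bystander is disturbed (moved more than 30 mm, or the bottle tipped) (distance of any of spare_lid, glass_bottle, grout_brush, scraper, sponge_block from where it was at the start of the episode above 0.03 m or angle between glass_bottle's own z axis and vertical above 0.4 rad).
It also fails if it takes over 61 s, if anything falls off the work surface, if the arm or the gripper's body presses on something with over 40 N, if the wrist force passes 120 N, or if a joint passes its speed limit or range.

## Robot

A 6-joint arm with a two-finger parallel gripper is mounted at the origin on the work surface. World frame = base frame: x ahead of the robot, y to its left, z up, the work surface at z = 0. Lengths are in m, angles in degrees, forces in N, time in s.
With the tool pointing down it reaches from about 0.325 to 0.85 m from the base axis. Payload 15.5 kg.
Tool frame: the origin (TCP) lies between the finger pads; the fingertips stand 25 mm ahead of it and the grasp point (between the pads) lies 6 mm ahead of it (arm.tip_extent is the distance from the TCP to the fingertips, in m); z points along the fingers, y is the direction in which the jaws open and shut (so a half turn about z gives the same grasp; the last joint's range is limited). The gripper opens to 91 mm and grips with 3 to 60 N. Pads are 32 mm wide; open, the fingers measure 118 mm over their backs; the gripper's body (76 mm by 178 mm) begins 60 mm behind the grasp point.
Start: joints at [-69.242, 28.281, 77.091, -0, 74.628, -5.472], TCP at [0.276, -0.561, 0.239] pointing down, gripper open.
Joint ranges: [-166.48, 166.48], [-47.26, 123.95], [12.59, 153.08], [-70.14, 250.14], [6.76, 159.57], [-176.63, 176.63]. Speed limits (degrees/s): [108.29, 108.29, 147.25, 172.46, 172.46, 172.46].

## Interface

Orientations are given as a 3x3 rotation matrix whose columns are the frame's x, y, z axes.
In Python, from station import arm gives the robot as it stands.
- The arm moves only by the shell command python3 -m pendant 'ROWS' [OPENING]. ROWS is JSON, a list of rows, each an object of numbers: "x", "y", "z": the shift along the tool's x, y, z in mm; "rx", "ry", "rz": the turn, a rotation vector about the tool's x, y, z in rad. A call has 1 to 8 rows; each row shifts and turns the commanded pose from where the row before left it, along the tool's axes as they then stand; what a row does not reach is not made up. A row lasts 1/12 s, in which the tool goes at most 41.7 mm and 7.16 degrees, less where a joint would pass 70% of its speed; a pose out of reach is approached as far as the arm can. A call with a gripper value outside its range is refused whole. OPENING is the closure, from 0 (fully open) to 1 (shut), set as the call begins (- or left out, the last holds). The fingers move at their own pace and stop on an object; the grip force is fixed at half the most. Time passes only in rows, so rows that do not move let the fingers close. It gives the time, the measured TCP pose, the force and the opening at its end, in the units of the state.
- arm.state(): the state, without advancing time (a new reading comes with each control period).
- arm.read_camera(name): name is "side" or "top" or "wrist"; returns a dict with "img" (400x640x3 uint8, red, green, blue), "depth" (400x640 float32, m along the optical axis (not along the pixel's ray), 0 where there is no reading), "fov_y" (degrees; the focal length in pixels is half the picture's height over the tangent of half this angle, whatever the lens; pixels are square), "cx", "cy" (the principal point, pixels), "rvec" (rotation vector, rad) and "tvec" (3), from world to camera coordinates, as OpenCV has them. Camera axes: x right, y down, z forward; pixel columns grow to the right and rows downward; lengths in m; the calibration is good to about 2 mm. A picture is of the moment at which its call begins.
- arm.finish_job(): hands the job in, once; it reports no verdict.
The state is a dict: "time": time; "joint_pos": joint angles; "joint_vel": joint speeds; "joint_torque": joint torques, N m; "tcp_pos": TCP position; "orientation": TCP orientation; "wrist_force": force on the tool from outside, world axes, zero at the start; "moment": the same for the moment, N m; "gripper_width": finger opening in m.
Only numpy, scipy, OpenCV 4.12 (cv2) and the standard library are available. Lean on these libraries where they do the work, as an engineer would, in place of code of your own. Each camera call takes 0.05 s, during which the arm holds its last target.

## Working session

There is one attempt and no reset: what is moved stays moved. The work goes in short steps, Python scripts to look and compute and a shell command to move; the robot and the scene stay as the last step left them, time stands still between calls to the robot, and variables do not carry over. Pictures are saved under pics/ and viewed, and the job is handed in when it is done.

```bash
ls; mkdir -p pics
cat > h.py <<'E'
import numpy as np,cv2
from station import arm
def cam(n):
    c=arm.read_camera(n); c['R']=cv2.Rodrigues(np.array(c['rvec'],float))[0]; c['t']=np.array(c['tvec'],float).ravel()
    c['f']=200/np.tan(np.radians(c['fov_y']/2)); return c
def cloud(c):
    v,u=np.mgrid[0:400,0:640]; d=c['depth']
    P=np.stack([(u-c['cx'])/c['f']*d,(v-c['cy'])/c['f']*d,d],-1)
    W=(P-c['t'])@c['R']; W[d<=0]=np.nan; return W
def ray(c,u,v,z):
    o=-c['R'].T@c['t']; r=c['R'].T@np.array([(u-c['cx'])/c['f'],(v-c['cy'])/c['f'],1]); return o+r*(z-o[2])/r[2]
def proj(c,p):
    q=c['R']@np.asarray(p)+c['t']; return q[:2]/q[2]*c['f']+[c['cx'],c['cy']]
def save(c,n): cv2.imwrite('pics/'+n,c['img'][:,:,::-1])
E
python3 - <<'E'
from h import *
for n in ['side','top','wrist']:
    c=cam(n); save(c,n+'0.png'); np.savez(n+'0.npz',**c); print(n,-c['R'].T@c['t'],c['R'][2],c['fov_y'],c['cx'],c['cy'])
print(arm.state())
E
```

```text
pics
side [-0.42841322 -0.89054828  0.95756534] [ 0.58824995  0.59390043 -0.54885724] 44.68593141399281 312.2376775659752 200.4819205222592
top [0.39447453 0.01449725 1.34325021] [ 0.07484723  0.00478636 -0.99718353] 56.230576736365684 321.32309223171785 195.8306501254914
wrist [ 0.3458298  -0.52571741  0.38398022] [-0.24498444 -0.11944003 -0.96214173] 62.85212310909611 316.8820400087334 199.00866549274915
{'time': 0.15, 'joint_pos': array([-6.92428787e+01,  2.83065411e+01,  7.71180412e+01,  1.97175411e-03,
        7.46286657e+01, -5.47088629e+00]), 'joint_vel': array([-0.02780366, -0.18085162, -0.02172582, -0.02128628,  0.10026936,
       -0.07184137]), 'joint_torque': array([-8.02436807e-04, -8.79197431e+01, -3.82051027e+01,  7.07989465e-02,
        5.01318905e-02, -7.67919505e-05]), 'tcp_pos': array([ 0.2761432 , -0.56039538,  0.23848255]), 'orientation': array([[ 8.97046500e-01,  4.41936068e-01, -2.98340757e-04],
       [ 4.41936152e-01, -8.97046076e-01,  8.80789990e-04],
       [ 1.21627459e-04, -9.21957143e-04, -9.99999568e-01]]), 'wrist_force': array([-0.89076456, -0.20521496, -1.03553265]), 'moment': array([ 0.02139053,  0.00460245, -0.06030541]), 'gripper_width': 0.09118781801192957}
```

View pics/top0.png

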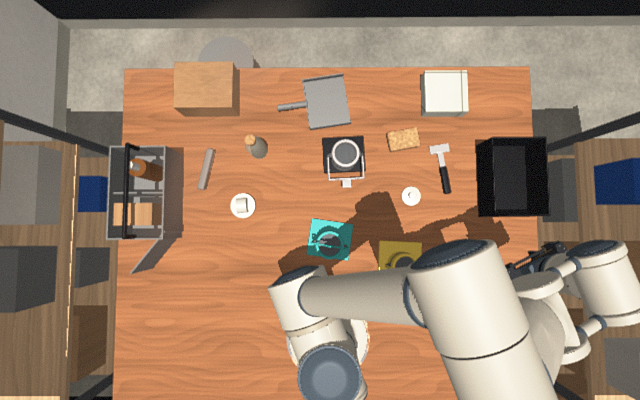

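View pics/side0.png

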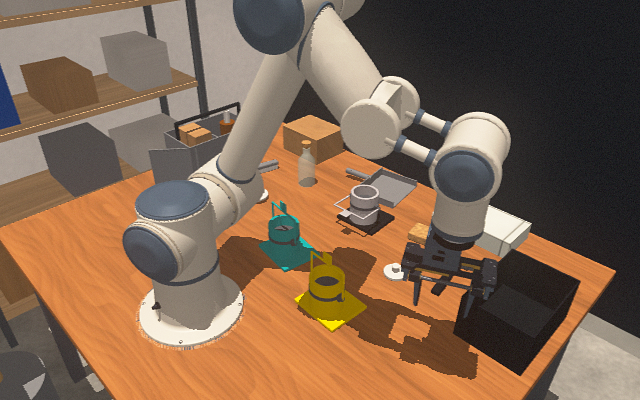

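View pics/wrist0.png

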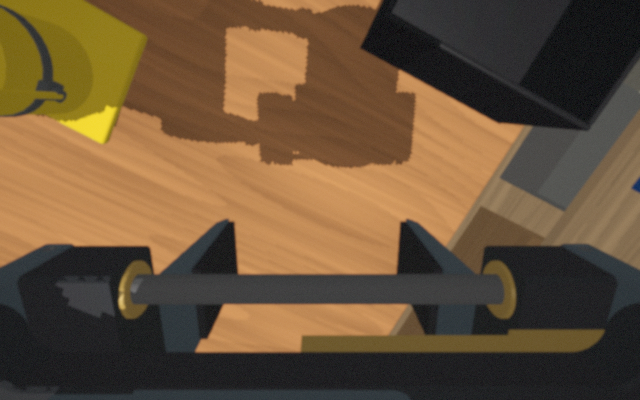

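The top view shows the canister at about (345,153), with its bail hanging towards the robot and the tab at (346,184). The white barrel lid is at (242,206) and the spare lid at (411,196). The turquoise and yellow decoys lie nearer the robot.

Run:
```python
from h import *
c=dict(np.load('top0.npz'));W=cloud(c)
def crop(n,u0,u1,v0,v1,s):
    return cv2.resize(c['img'][v0:v1,u0:u1,::-1],None,fx=s,fy=s,interpolation=cv2.INTER_NEAREST)
a=crop('',212,272,176,236,6);b=crop('',315,375,128,198,6)
a=cv2.copyMakeBorder(a,0,60,0,0,0)
cv2.imwrite('pics/crops.png',np.hstack([a,b]))
# lid
def rep(name,u0,u1,v0,v1):
    P=W[v0:v1,u0:u1].reshape(-1,3); P=P[np.isfinite(P[:,0])]
    print(name); 
    for lo in np.arange(0.004,.2,.006):
        Q=P[(P[:,2]>=lo)&(P[:,2]<lo+.006)]
        if len(Q)>3: print(round(lo,3),len(Q),Q.mean(0).round(4),Q.min(0).round(3),Q.max(0).round(3))
rep('lid',225,260,190,222); rep('can',318,372,132,192)
```

```text
lid
0.004 66 [0.4557 0.3016 0.0052] [0.406 0.244 0.004] [0.517 0.366 0.01 ]
0.01 56 [0.4677 0.2975 0.0144] [0.42  0.257 0.011] [0.506 0.342 0.016]
0.016 210 [0.4622 0.2976 0.0186] [0.42  0.26  0.016] [0.505 0.342 0.022]
0.022 34 [0.4619 0.2923 0.0236] [0.423 0.259 0.022] [0.498 0.337 0.028]
0.028 9 [0.4544 0.2963 0.0312] [0.437 0.282 0.029] [0.49  0.316 0.033]
0.034 24 [0.4589 0.2918 0.0371] [0.437 0.281 0.034] [0.49  0.316 0.04 ]
0.04 24 [0.4632 0.3004 0.0438] [0.437 0.282 0.041] [0.486 0.318 0.046]
0.046 58 [0.4609 0.2986 0.0492] [0.444 0.281 0.046] [0.485 0.317 0.052]
0.052 56 [0.4651 0.3021 0.0545] [0.447 0.284 0.052] [0.478 0.319 0.058]
0.058 4 [0.4647 0.2901 0.059 ] [0.46  0.283 0.058] [0.471 0.3   0.06 ]
can
0.004 308 [ 0.6248 -0.0535  0.007 ] [ 0.512 -0.16   0.004] [0.728 0.033 0.01 ]
0.01 460 [ 0.6524 -0.0548  0.0126] [ 0.511 -0.136  0.01 ] [0.714 0.018 0.016]
0.016 67 [ 0.6457 -0.0545  0.0173] [ 0.583 -0.132  0.016] [0.71  0.014 0.021]
0.022 6 [ 0.5947 -0.05    0.0245] [ 0.589 -0.089  0.022] [ 0.603 -0.025  0.026]
0.028 4 [ 0.5929 -0.0685  0.0318] [ 0.587 -0.092  0.031] [ 0
[... 278 characters left out ...]
.0599  0.0745] [ 0.526 -0.125  0.071] [0.664 0.001 0.076]
0.076 426 [ 0.6065 -0.0619  0.0792] [ 0.522 -0.125  0.076] [0.667 0.001 0.082]
0.082 134 [ 0.6095 -0.0595  0.0837] [ 0.522 -0.121  0.082] [0.669 0.001 0.088]
0.088 18 [ 0.6378 -0.0583  0.0902] [ 0.586 -0.114  0.088] [ 0.668 -0.006  0.093]
0.094 16 [ 0.6388 -0.0611  0.0974] [ 0.588 -0.097  0.094] [ 0.667 -0.026  0.1  ]
0.1 17 [ 0.6359 -0.0659  0.1032] [ 0.587 -0.097  0.1  ] [ 0.669 -0.029  0.106]
0.106 46 [ 0.6324 -0.0609  0.1099] [ 0.586 -0.103  0.106] [ 0.677 -0.016  0.112]
0.112 169 [ 0.6306 -0.0608  0.1149] [ 0.586 -0.105  0.112] [ 0.677 -0.016  0.118]
0.118 16 [ 0.6382 -0.0515  0.1192] [ 0.591 -0.098  0.118] [ 0.672 -0.019  0.123]
```

View pics/crops.png

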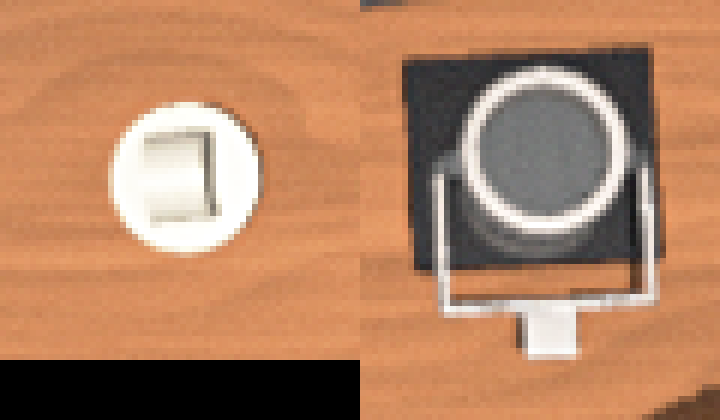

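```bash
python3 -m pendant '[{"z":-28,"rz":0.114},{"z":-28,"rz":0.114},{"z":-28,"rz":0.114},{"z":-28,"rz":0.114},{"x":7,"y":-34},{"x":7,"y":-34},{"x":7,"y":-34},{"x":7,"y":-34}]'
python3 -m pendant '[{"x":8,"y":-36},{"x":8,"y":-36},{"x":8,"y":-36},{"x":8,"y":-36},{"x":8,"y":-36},{"x":8,"y":-36},{"x":8,"y":-36},{"x":8,"y":-36}]'
python3 -m pendant '[{"x":8,"y":-36},{"x":8,"y":-36},{"x":8,"y":-36},{"x":8,"y":-36},{"x":8,"y":-36},{"x":8,"y":-36},{"x":8,"y":-36},{"x":8,"y":-36}]'
```

```text
$[0]: bad value
$[0]: bad value
$[0]: bad value
```

```bash
python3 -m pendant '[{"x":0,"y":0,"z":-28,"rx":0,"ry":0,"rz":0.114}]'; python3 -m pendant --help | head -30
```

```text
time: 0.23
tcp_pos: [0.2753, -0.5584, 0.2623]
orientation: [[0.941, 0.34, -0.003], [0.34, -0.941, 0.008], [-0.0, -0.009, -1.0]]
wrist_force: [-0.4, 0.3, -0.7]
gripper_width: 0.0915invalid input: not JSON, or not a number
```

```bash
python3 -m pendant '[{"x":0,"y":0,"z":-28,"rx":0,"ry":0,"rz":0.114},{"x":0,"y":0,"z":-28,"rx":0,"ry":0,"rz":0.114},{"x":0,"y":0,"z":-28,"rx":0,"ry":0,"rz":0.114},{"x":7,"y":-34,"z":0,"rx":0,"ry":0,"rz":0},{"x":7,"y":-34,"z":0,"rx":0,"ry":0,"rz":0},{"x":7,"y":-34,"z":0,"rx":0,"ry":0,"rz":0},{"x":7,"y":-34,"z":0,"rx":0,"ry":0,"rz":0},{"x":7,"y":-34,"z":0,"rx":0,"ry":0,"rz":0}]'
python3 -m pendant '[{"x":8,"y":-36,"z":0,"rx":0,"ry":0,"rz":0},{"x":8,"y":-36,"z":0,"rx":0,"ry":0,"rz":0},{"x":8,"y":-36,"z":0,"rx":0,"ry":0,"rz":0},{"x":8,"y":-36,"z":0,"rx":0,"ry":0,"rz":0},{"x":8,"y":-36,"z":0,"rx":0,"ry":0,"rz":0},{"x":8,"y":-36,"z":0,"rx":0,"ry":0,"rz":0},{"x":8,"y":-36,"z":0,"rx":0,"ry":0,"rz":0},{"x":8,"y":-36,"z":0,"rx":0,"ry":0,"rz":0}]'
python3 - <<'E'
from h import *
c=cam('wrist'); save(c,'wrist1.png'); np.savez('wrist1.npz',**c);print(arm.state()['tcp_pos'],arm.state()['orientation'])
c=cam('top'); save(c,'top1.png'); np.savez('top1.npz',**c)
E
```

```text
time: 0.9
tcp_pos: [0.3108, -0.3889, 0.3507]
orientation: [[1.0, 0.001, -0.0], [0.001, -1.0, 0.0], [-0.0, -0.0, -1.0]]
wrist_force: [1.1, -0.1, 1.0]
gripper_width: 0.0913
time: 1.57
tcp_pos: [0.3742, -0.1007, 0.351]
orientation: [[1.0, 0.001, 0.0], [0.001, -1.0, -0.0], [0.0, 0.0, -1.0]]
wrist_force: [2.5, 0.3, 0.6]
gripper_width: 0.091
[ 0.37483266 -0.09533456  0.35092263] [[ 9.99989876e-01  4.47528719e-03  4.68374110e-04]
 [ 4.47405373e-03 -9.99986606e-01  2.60221656e-03]
 [ 4.80013503e-04 -2.60009469e-03 -9.99996505e-01]]
```

View pics/wrist1.png

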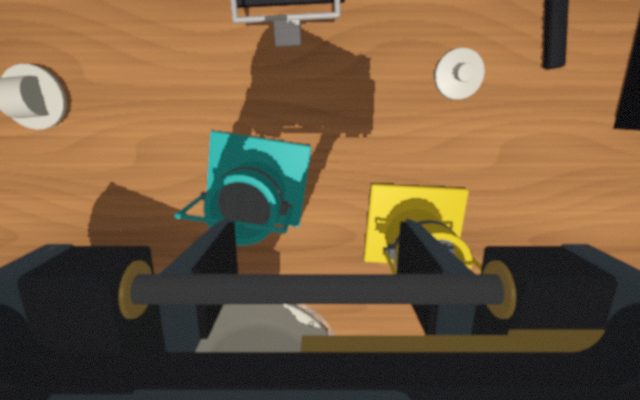

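The wrist view shows the lid at the far left (30,97) and the bail tab at (287,28). I'll move forward to get a good look at the canister first.

```bash
python3 -m pendant '[{"x":35,"y":-7,"z":-10,"rx":0,"ry":0,"rz":0},{"x":35,"y":-7,"z":-10,"rx":0,"ry":0,"rz":0},{"x":35,"y":-7,"z":-10,"rx":0,"ry":0,"rz":0},{"x":35,"y":-7,"z":-10,"rx":0,"ry":0,"rz":0},{"x":0,"y":0,"z":0,"rx":0,"ry":0,"rz":0},{"x":0,"y":0,"z":0,"rx":0,"ry":0,"rz":0}]'
python3 - <<'E'
from h import *
c=cam('wrist'); save(c,'wrist2.png'); np.savez('wrist2.npz',**c)
c=cam('top'); save(c,'top2.png'); np.savez('top2.npz',**c)
E
```

```text
time: 2.17
tcp_pos: [0.5156, -0.0742, 0.3904]
orientation: [[1.0, 0.003, -0.001], [0.003, -1.0, 0.0], [-0.001, -0.0, -1.0]]
wrist_force: [-0.6, 0.4, -0.1]
gripper_width: 0.0912
```

View pics/wrist2.png

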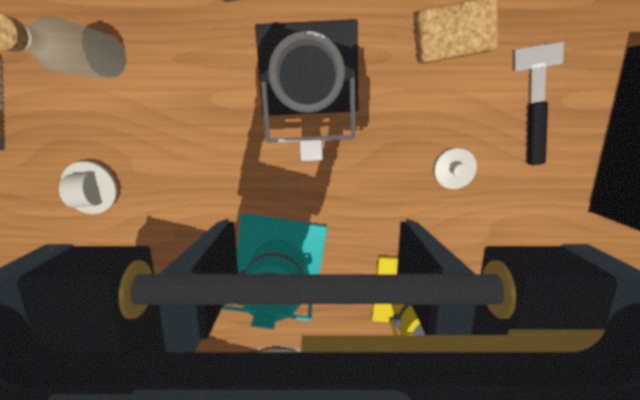

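```bash
cat > m.py <<'E'
from h import *
import sys
from scipy.optimize import least_squares
for f in sys.argv[1:]:
    c=dict(np.load(f));W=cloud(c);print(f)
    def fit(P,r0,c0):
        s=least_squares(lambda q:np.hypot(P[:,0]-q[0],P[:,1]-q[1])-q[2],[*c0,r0],loss='soft_l1',f_scale=.002);return s.x.round(4)
    D=np.hypot(W[...,0]-.631,W[...,1]+.061)
    m=(abs(W[...,2]-.115)<.005)&(D<.06)&(D>.02); P=W[m]; print('rim n',len(P),'fit',fit(P,.042,(.631,-.061)),'z',np.median(P[:,2]))
    # tray: dark pixels
    g=c['img'].max(-1)
    L=np.hypot(W[...,0]-.4625,W[...,1]-.30)
    m=(abs(W[...,2]-.0165)<.006)&(L<.06)&(c['img'].min(-1)>110); P=W[m]
    if len(P)>30:
        # outer boundary by white mask, rays on z=.018
        w=((c['img'].min(-1)>100)&(L<.07)&(W[...,2]>.01)).astype(np.uint8)
        k=max(cv2.findContours(w,0,1)[0],key=cv2.contourArea)[:,0]
        Q=np.array([ray(c,*p,.018) for p in k]); print('lid flange fit',fit(Q,.044,(.4625,.3)))
        m=(W[...,2]>.028)&(L<.05);P=W[m]
        T=W[(W[...,2]>.047)&(L<.05)]; print('barrel top n',len(T),T.mean(0).round(4),T.min(0).round(3),T.max(0).round(3))
        r=cv2.minAreaRect((T[:,:2]*1000).astype(np.float32));print('rect',r)
        # fit z = z0 + quadratic: axis direction as least curvature
        x,y=T[:,0]-T[:,0].mean(),T[:,1]-T[:,1].mean()
        A=np.c_[np.ones_like(x),x,y,x*x,x*y,y*y]; co=np.linalg.lstsq(A,T[:,2],rcond=None)[0]
        H=np.array([[2*co[3],co[4]],[co[4],2*co[5]]]);w_,v=np.linalg.eigh(H);print('curv',w_,v)
    # bail bar: z ~0.05-.11 in front
    B=(W[...,2]>.055)&(W[...,2]<.1)&(W[...,0]<.580)&(W[...,0]>.48)&(abs(W[...,1]+.06)<.09)
    P=W[B]; print('bail n',len(P),P.mean(0).round(4),P.min(0).round(3),P.max(0).round(3))
    bar=P[(abs(P[:,1]+.06)>.02)&(abs(P[:,1]+.06)<.054)]
    if len(bar)>10: q=np.polyfit(bar[:,1],bar[:,0],1);print('bar x=',q,'z',np.median(bar[:,2]),len(bar))
    tab=P[abs(P[:,1]+.065)<.014];tab=tab[tab[:,0]<.546]
    print('tab',len(tab),tab.mean(0).round(4),tab.min(0).round(3),tab.max(0).round(3))
    t=((g<70)&(abs(W[...,2]-.012)<.008)&(D<.12)).astype(np.uint8)
    t=cv2.morphologyEx(t,cv2.MORPH_OPEN,np.ones((3,3)))
    k=np.vstack([q for q in cv2.findContours(t,0,1)[0] if cv2.contourArea(q)>20])[:,0]
    Q=np.array([ray(c,*p,.012)[:2]*1000 for p in k],np.float32);print('tray',cv2.minAreaRect(Q))
E
python3 m.py top0.npz top2.npz wrist2.npz
python3 - <<'E'
import cv2,numpy as np
i=cv2.imread('pics/wrist2.png')
a=cv2.resize(i[150:225,45:130],None,fx=4.7,fy=4.7);b=cv2.resize(i[10:170,245:370],None,fx=3,fy=3)
h=max(a.shape[0],b.shape[0]);p=lambda q:cv2.copyMakeBorder(q,0,h-q.shape[0],0,0,0)
cv2.imwrite('pics/crop2.png',np.hstack([p(a),p(b)]))
E
```

```text
top0.npz
rim n 206 fit [ 0.6311 -0.0599  0.0416] z 0.11468281488758542
lid flange fit [0.4632 0.3    0.0423]
barrel top n 109 [0.4631 0.2999 0.0525] [0.444 0.281 0.047] [0.485 0.319 0.06 ]
rect ((464.5487060546875, 300.290771484375), (41.95646286010742, 35.68287658691406), 6.573929786682129)
curv [-34.0597161    4.98175783] [[-0.98554584  0.16940895]
 [-0.16940895 -0.98554584]]
bail n 164 [ 0.5459 -0.0621  0.0795] [ 0.522 -0.125  0.071] [ 0.578 -0.002  0.087]
bar x= [-0.03046229  0.54716272] z 0.07883425843556538 40
tab 60 [ 0.5335 -0.065   0.0796] [ 0.522 -0.077  0.072] [ 0.546 -0.053  0.087]
tray ((672.890380859375, -56.28962707519531), (65.44102478027344, 143.11334228515625), 2.1364128589630127)
top2.npz
rim n 2 fit [ 0.6748 -0.0244  0.0448] z 0.11588138769648709
lid flange fit [0.4632 0.3    0.0423]
barrel top n 108 [0.4631 0.301  0.0524] [0.44  0.282 0.047] [0.482 0.32  0.059]
rect ((461.66082763671875, 300.71063232421875), (41.6683235168457, 36.13556671142578), 5.227276802062988)
curv [-25.29102456  -1.31663761] [[-0.9988457   0.04803397]
 [-0.04803397 -0.9988457 ]]m.py:28: RuntimeWarning: Mean of empty slice.
  P=W[B]; print('bail n',len(P),P.mean(0).round(4),P.min(0).round(3),P.max(0).round(3))
  ret = um.true_divide(
Traceback (most recent call last):
  File "m.py", line 28, in <module>
    P=W[B]; print('bail n',len(P),P.mean(0).round(4),P.min(0).round(3),P.max(0).round(3))
                                                     ~~~~~^^^
ValueError: zero-size array to reduction operation minimum which has no identity
```

View pics/crop2.png

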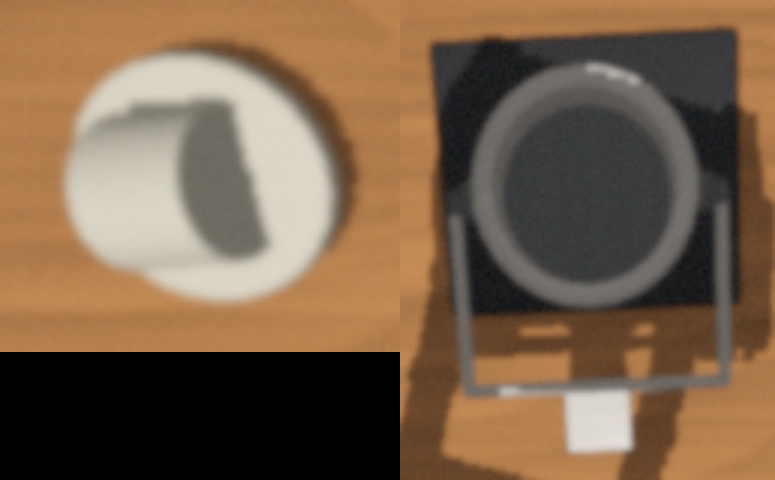

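```bash
python3 m.py wrist2.npz
```

```text
wrist2.npz
rim n 1740 fit [ 0.6314 -0.0599  0.0412] z 0.11469641992024479
lid flange fit [0.4634 0.2998 0.0444]
barrel top n 577 [0.464  0.2995 0.0516] [0.444 0.281 0.047] [0.482 0.32  0.056]
rect ((463.1392517089844, 300.6636962890625), (37.26141357421875, 37.814170837402344), 2.5990469455718994)
curv [-37.40212501  -6.39023295] [[-0.99536601  0.09615878]
 [-0.09615878 -0.99536601]]
bail n 988 [ 0.5459 -0.0632  0.0794] [ 0.52  -0.125  0.075] [ 0.579 -0.001  0.082]
bar x= [-0.01240055  0.55000934] z 0.07950213564961886 240
tab 378 [ 0.533  -0.0646  0.0795] [ 0.52  -0.078  0.077] [ 0.546 -0.051  0.082]
tray ((645.9784545898438, -59.24187469482422), (128.4047393798828, 147.73318481445312), 2.0913093090057373)
```

```bash
python3 -m pendant '[{"x":-5,"y":-34,"z":0,"rx":0,"ry":0,"rz":0},{"x":-5,"y":-34,"z":0,"rx":0,"ry":0,"rz":0},{"x":-5,"y":-34,"z":0,"rx":0,"ry":0,"rz":0},{"x":-5,"y":-34,"z":0,"rx":0,"ry":0,"rz":0},{"x":-5,"y":-34,"z":0,"rx":0,"ry":0,"rz":0},{"x":-5,"y":-34,"z":0,"rx":0,"ry":0,"rz":0},{"x":-5,"y":-34,"z":0,"rx":0,"ry":0,"rz":0},{"x":-5,"y":-34,"z":0,"rx":0,"ry":0,"rz":0}]'
python3 -m pendant '[{"x":-4,"y":-34,"z":20,"rx":0,"ry":0,"rz":0},{"x":-4,"y":-34,"z":30,"rx":0,"ry":0,"rz":0},{"x":-4,"y":-34,"z":30,"rx":0,"ry":0,"rz":-0.08},{"x":0,"y":0,"z":35,"rx":0,"ry":0,"rz":0},{"x":0,"y":0,"z":35,"rx":0,"ry":0,"rz":0},{"x":0,"y":0,"z":0,"rx":0,"ry":0,"rz":0},{"x":0,"y":0,"z":0,"rx":0,"ry":0,"rz":0}]'
python3 - <<'E'
from h import *
c=cam('wrist'); save(c,'wrist3.png'); np.savez('wrist3.npz',**c)
s=arm.state();print(s['tcp_pos'],s['orientation'].round(3))
E
```

```text
time: 2.93
tcp_pos: [0.4724, 0.1983, 0.391]
orientation: [[1.0, 0.001, -0.0], [0.001, -1.0, -0.0], [-0.0, 0.0, -1.0]]
wrist_force: [0.4, -0.2, -0.5]
gripper_width: 0.0916
time: 3.52
tcp_pos: [0.4613, 0.2928, 0.2457]
orientation: [[0.997, 0.081, -0.003], [0.081, -0.997, -0.002], [-0.003, 0.001, -1.0]]
wrist_force: [0.1, 0.6, 0.1]
gripper_width: 0.0917
[0.4625704  0.29328046 0.24739809] [[ 0.997  0.081  0.   ]
 [ 0.081 -0.997  0.   ]
 [ 0.    -0.    -1.   ]]
```

View pics/wrist3.png

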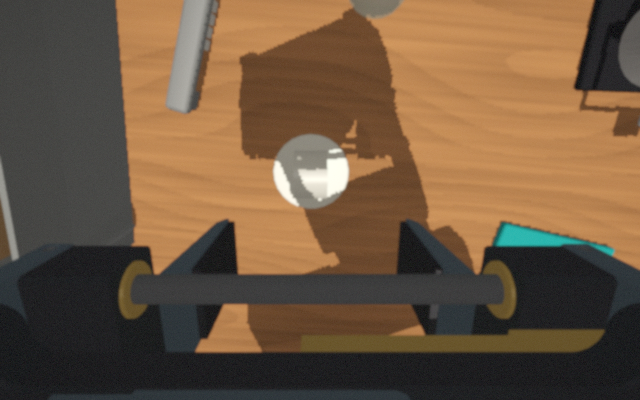

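The lid is at (312,172), straight ahead of the fingers. I'll recheck its position from here.

```bash
python3 m.py wrist3.npz 2>&1 | grep -E "lid|barrel|rect|curv"; python3 -c "
from h import *
c=dict(np.load('wrist3.npz')); s=np.array([.4626,.2933]); print(proj(c,[.4633,.3,.054]))"
```

```text
lid flange fit [0.464  0.3012 0.0429]
barrel top n 41004 [0.4845 0.3071 0.3156] [0.44  0.257 0.047] [0.499 0.348 0.346]
rect ((470.4396057128906, 301.6755676269531), (52.269657135009766, 92.07998657226562), 6.275667667388916)
curv [-184.11554287   63.90139517] [[-0.84259137  0.53855342]
[310.6191759  179.77342143]
```

```bash
python3 -m pendant '[{"x":1.5,"y":-7,"z":36,"rx":0,"ry":0,"rz":0},{"x":0,"y":0,"z":36,"rx":0,"ry":0,"rz":0},{"x":0,"y":0,"z":36,"rx":0,"ry":0,"rz":0},{"x":0,"y":0,"z":32,"rx":0,"ry":0,"rz":0},{"x":0,"y":0,"z":30,"rx":0,"ry":0,"rz":0},{"x":0,"y":0,"z":20,"rx":0,"ry":0,"rz":0},{"x":0,"y":0,"z":10,"rx":0,"ry":0,"rz":0},{"x":0,"y":0,"z":0,"rx":0,"ry":0,"rz":0}]'
python3 -m pendant '[{"x":0,"y":0,"z":0,"rx":0,"ry":0,"rz":0}]'
```

```text
time: 4.23
tcp_pos: [0.4641, 0.3009, 0.0461]
orientation: [[0.997, 0.081, 0.0], [0.081, -0.997, 0.0], [0.0, -0.0, -1.0]]
wrist_force: [-0.4, -0.2, 0.5]
gripper_width: 0.0911
time: 4.32
tcp_pos: [0.4646, 0.3013, 0.0477]
orientation: [[0.997, 0.081, 0.002], [0.081, -0.997, 0.001], [0.002, -0.001, -1.0]]
wrist_force: [0.0, -0.7, 0.3]
gripper_width: 0.0915
```

```bash
python3 -m pendant '[{"x":0,"y":0,"z":0,"rx":0,"ry":0,"rz":0},{"x":0,"y":0,"z":0,"rx":0,"ry":0,"rz":0},{"x":0,"y":0,"z":0,"rx":0,"ry":0,"rz":0},{"x":0,"y":0,"z":0,"rx":0,"ry":0,"rz":0},{"x":0,"y":0,"z":0,"rx":0,"ry":0,"rz":0},{"x":0,"y":0,"z":0,"rx":0,"ry":0,"rz":0},{"x":0,"y":0,"z":0,"rx":0,"ry":0,"rz":0},{"x":0,"y":0,"z":0,"rx":0,"ry":0,"rz":0}]' 1
python3 -m pendant '[{"x":0,"y":0,"z":0,"rx":0,"ry":0,"rz":0},{"x":0,"y":0,"z":0,"rx":0,"ry":0,"rz":0},{"x":0,"y":0,"z":0,"rx":0,"ry":0,"rz":0},{"x":0,"y":0,"z":0,"rx":0,"ry":0,"rz":0}]'
```

```text
time: 4.98
tcp_pos: [0.4633, 0.301, 0.046]
orientation: [[0.997, 0.082, -0.0], [0.082, -0.997, -0.0], [-0.0, 0.0, -1.0]]
wrist_force: [-0.2, -0.3, 1.4]
gripper_width: 0.0409
time: 5.32
tcp_pos: [0.4632, 0.301, 0.046]
orientation: [[0.997, 0.082, -0.0], [0.082, -0.997, -0.0], [-0.0, 0.0, -1.0]]
wrist_force: [0.4, -1.5, 0.4]
gripper_width: 0.0361
```

```bash
python3 -m pendant '[{"x":0,"y":0,"z":-5,"rx":0,"ry":0,"rz":0},{"x":0,"y":0,"z":-15,"rx":0,"ry":0,"rz":0},{"x":0,"y":0,"z":-30,"rx":0,"ry":0,"rz":0},{"x":0,"y":0,"z":-35,"rx":0,"ry":0,"rz":0},{"x":0,"y":0,"z":-35,"rx":0,"ry":0,"rz":0},{"x":0,"y":0,"z":-35,"rx":0,"ry":0,"rz":0},{"x":0,"y":0,"z":-30,"rx":0,"ry":0,"rz":0},{"x":0,"y":0,"z":-15,"rx":0,"ry":0,"rz":0}]'
python3 -m pendant '[{"x":0,"y":0,"z":-10,"rx":0,"ry":0,"rz":0},{"x":0,"y":0,"z":0,"rx":0,"ry":0,"rz":0},{"x":0,"y":0,"z":0,"rx":0,"ry":0,"rz":0.045}]'
python3 - <<'E'
from h import *
c=cam('wrist'); save(c,'wrist4.png'); np.savez('wrist4.npz',**c)
c=cam('side'); save(c,'side4.png'); np.savez('side4.npz',**c)
s=arm.state();print(s['tcp_pos'],s['orientation'].round(3),s['wrist_force'],s['moment'])
E
```

```text
time: 5.98
tcp_pos: [0.4641, 0.3015, 0.2503]
orientation: [[0.997, 0.082, 0.004], [0.082, -0.997, 0.002], [0.004, -0.002, -1.0]]
wrist_force: [0.7, 0.7, -1.1]
gripper_width: 0.036
time: 6.23
tcp_pos: [0.463, 0.3009, 0.2555]
orientation: [[0.999, 0.038, -0.0], [0.038, -0.999, -0.0], [-0.0, 0.0, -1.0]]
wrist_force: [-0.6, 0.0, -1.9]
gripper_width: 0.0359
[0.46268469 0.30069465 0.25467675] [[ 0.999  0.036 -0.002]
 [ 0.036 -0.999 -0.001]
 [-0.002  0.001 -1.   ]] [ 0.92635766 -0.80346825 -1.75018941] [ 0.07489488  0.02363447 -0.00690435]
```

View pics/wrist4.png

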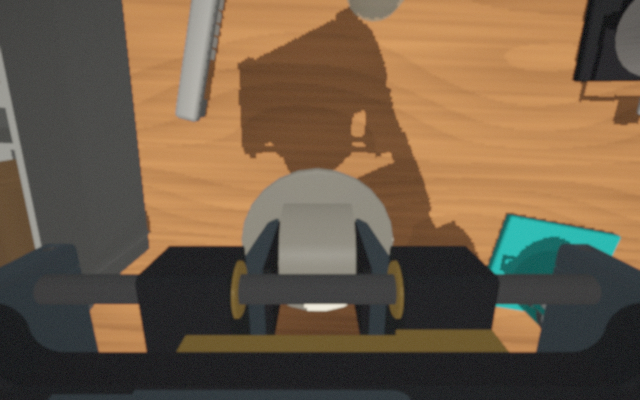

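View pics/side4.png

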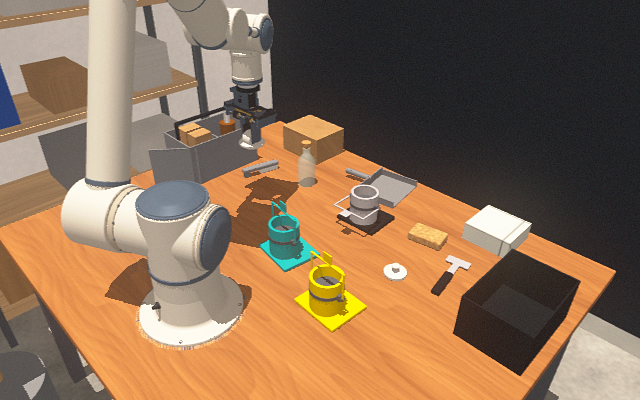

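```bash
python3 - <<'E'
from h import *
from scipy.optimize import least_squares
c=dict(np.load('wrist4.npz'));W=cloud(c)
m=(abs(W[...,2]-.227)<.006)&(np.hypot(W[...,0]-.463,W[...,1]-.301)<.06)
P=W[m];print(len(P),np.median(P[:,2]))
w=m.astype(np.uint8);k=max(cv2.findContours(w,0,1)[0],key=cv2.contourArea)[:,0]
k=k[(k[:,1]<235)]
Q=np.array([ray(c,*p,.227) for p in k]);
s=least_squares(lambda q:np.hypot(Q[:,0]-q[0],Q[:,1]-q[1])-.044,[.463,.301],loss='soft_l1',f_scale=.002);print(s.x,len(Q))
E
python3 -m pendant '[{"x":10,"y":20,"z":0,"rx":0,"ry":0,"rz":0},{"x":14,"y":33,"z":0,"rx":0,"ry":0,"rz":0},{"x":14,"y":33,"z":0,"rx":0,"ry":0,"rz":0},{"x":14,"y":33,"z":0,"rx":0,"ry":0,"rz":0},{"x":14,"y":33,"z":0,"rx":0,"ry":0,"rz":0},{"x":14,"y":33,"z":0,"rx":0,"ry":0,"rz":0},{"x":14,"y":33,"z":0,"rx":0,"ry":0,"rz":0},{"x":14,"y":33,"z":0,"rx":0,"ry":0,"rz":0}]'
python3 -m pendant '[{"x":14,"y":33,"z":0,"rx":0,"ry":0,"rz":0},{"x":14,"y":33,"z":0,"rx":0,"ry":0,"rz":0},{"x":14,"y":33,"z":0,"rx":0,"ry":0,"rz":0},{"x":5,"y":17,"z":0,"rx":0,"ry":0,"rz":0},{"x":0,"y":0,"z":0,"rx":0,"ry":0,"rz":0},{"x":0,"y":0,"z":0,"rx":0,"ry":0,"rz":0},{"x":0,"y":0,"z":0,"rx":0,"ry":0,"rz":0}]'
```

```text
5615 0.2274429608523415
[0.45959395 0.30172622] 351
time: 7.0
tcp_pos: [0.5804, 0.0524, 0.2546]
orientation: [[0.999, 0.038, -0.002], [0.038, -0.999, 0.0], [-0.002, -0.0, -1.0]]
wrist_force: [0.8, 0.9, -1.3]
gripper_width: 0.0358
time: 7.58
tcp_pos: [0.631, -0.0592, 0.2551]
orientation: [[0.999, 0.038, -0.002], [0.038, -0.999, 0.001], [-0.002, -0.001, -1.0]]
wrist_force: [0.1, 1.3, -2.8]
gripper_width: 0.0358
```

```bash
python3 -m pendant '[{"x":1,"y":0,"z":25,"rx":0,"ry":0,"rz":0},{"x":0,"y":0,"z":30,"rx":0,"ry":0,"rz":0},{"x":0,"y":0,"z":22,"rx":0,"ry":0,"rz":0},{"x":0,"y":0,"z":12,"rx":0,"ry":0,"rz":0},{"x":0,"y":0,"z":0,"rx":0,"ry":0,"rz":0},{"x":0,"y":0,"z":0,"rx":0,"ry":0,"rz":0}]'
python3 - <<'E'
from h import *
c=cam('wrist'); save(c,'wrist5.png'); np.savez('wrist5.npz',**c)
c=cam('side'); save(c,'side5.png'); np.savez('side5.npz',**c)
i=cv2.imread('pics/side5.png');cv2.imwrite('pics/side5c.png',cv2.resize(i[130:250,310:430],None,fx=5,fy=5))
s=arm.state();print(s['tcp_pos'],s['wrist_force'],s['moment'])
E
```

```text
time: 8.08
tcp_pos: [0.6322, -0.0588, 0.1668]
orientation: [[0.999, 0.038, -0.001], [0.038, -0.999, 0.0], [-0.001, -0.0, -1.0]]
wrist_force: [-0.3, 0.2, -1.2]
gripper_width: 0.0361
[ 0.63316258 -0.0594037   0.16821179] [ 0.18758774  0.38743883 -1.49954273] [ 0.02885906  0.00246488 -0.02273924]
```

View pics/side5c.png

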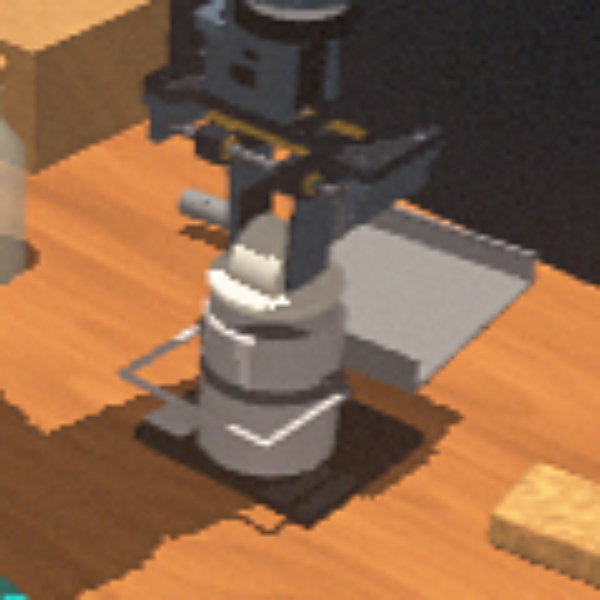

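View pics/wrist5.png

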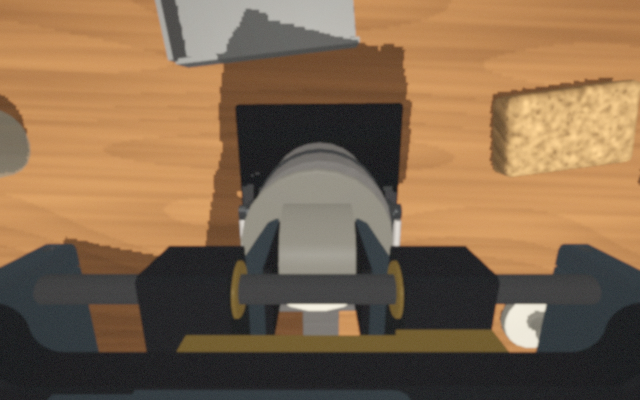

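```bash
python3 -m pendant '[{"x":0,"y":0,"z":3,"rx":0,"ry":0,"rz":0},{"x":0,"y":0,"z":3,"rx":0,"ry":0,"rz":0},{"x":0,"y":0,"z":2,"rx":0,"ry":0,"rz":0},{"x":0,"y":0,"z":2,"rx":0,"ry":0,"rz":0},{"x":0,"y":0,"z":2,"rx":0,"ry":0,"rz":0},{"x":0,"y":0,"z":1,"rx":0,"ry":0,"rz":0},{"x":0,"y":0,"z":0,"rx":0,"ry":0,"rz":0},{"x":0,"y":0,"z":0,"rx":0,"ry":0,"rz":0}]'
python3 -m pendant '[{"x":0,"y":0,"z":0.5,"rx":0,"ry":0,"rz":0},{"x":0,"y":0,"z":0,"rx":0,"ry":0,"rz":0}]'
python3 -m pendant '[{"x":0,"y":0,"z":0.5,"rx":0,"ry":0,"rz":0},{"x":0,"y":0,"z":0,"rx":0,"ry":0,"rz":0}]'
```

```text
time: 8.85
tcp_pos: [0.6327, -0.06, 0.1539]
orientation: [[0.999, 0.037, -0.0], [0.037, -0.999, 0.0], [-0.0, -0.0, -1.0]]
wrist_force: [0.7, -0.1, -2.1]
gripper_width: 0.0357
time: 9.02
tcp_pos: [0.6327, -0.06, 0.1535]
orientation: [[0.999, 0.037, 0.0], [0.037, -0.999, -0.0], [0.0, 0.0, -1.0]]
wrist_force: [-0.2, 0.0, -1.4]
gripper_width: 0.0355
time: 9.18
tcp_pos: [0.6327, -0.0599, 0.153]
orientation: [[0.999, 0.037, 0.0], [0.037, -0.999, -0.0], [0.0, 0.0, -1.0]]
wrist_force: [-0.8, 0.0, -1.6]
gripper_width: 0.0362
```

```bash
python3 -m pendant '[{"x":0,"y":0,"z":0.5,"rx":0,"ry":0,"rz":0},{"x":0,"y":0,"z":0.5,"rx":0,"ry":0,"rz":0},{"x":0,"y":0,"z":0,"rx":0,"ry":0,"rz":0}]'
python3 -m pendant '[{"x":0,"y":0,"z":0.5,"rx":0,"ry":0,"rz":0},{"x":0,"y":0,"z":0,"rx":0,"ry":0,"rz":0}]'
python3 -m pendant '[{"x":0,"y":0,"z":0.5,"rx":0,"ry":0,"rz":0},{"x":0,"y":0,"z":0,"rx":0,"ry":0,"rz":0}]'
```

```text
time: 9.43
tcp_pos: [0.6326, -0.06, 0.1519]
orientation: [[0.999, 0.037, -0.0], [0.037, -0.999, 0.0], [-0.0, -0.0, -1.0]]
wrist_force: [-0.4, 0.7, -1.0]
gripper_width: 0.0358
time: 9.6
tcp_pos: [0.6327, -0.06, 0.1514]
orientation: [[0.999, 0.037, -0.0], [0.037, -0.999, 0.0], [-0.0, -0.0, -1.0]]
wrist_force: [-0.2, -0.2, -2.3]
gripper_width: 0.0362
time: 9.77
tcp_pos: [0.6328, -0.06, 0.151]
orientation: [[0.999, 0.037, 0.0], [0.037, -0.999, -0.0], [0.0, 0.0, -1.0]]
wrist_force: [0.0, -0.0, -2.0]
gripper_width: 0.0357
```

```bash
python3 -m pendant '[{"x":0,"y":0,"z":0.5,"rx":0,"ry":0,"rz":0},{"x":0,"y":0,"z":0,"rx":0,"ry":0,"rz":0}]'
python3 -m pendant '[{"x":0,"y":0,"z":0.5,"rx":0,"ry":0,"rz":0},{"x":0,"y":0,"z":0,"rx":0,"ry":0,"rz":0}]' | grep -E "pos|force"
python3 -c "
from h import *
c=cam('side'); save(c,'side6.png')
cv2.imwrite('pics/side6c.png',cv2.resize(c['img'][130:250,310:430,::-1],None,fx=5,fy=5))"
```

```text
time: 9.93
tcp_pos: [0.6328, -0.06, 0.151]
orientation: [[0.999, 0.037, 0.0], [0.037, -0.999, -0.0], [0.0, 0.0, -1.0]]
wrist_force: [-2.5, -0.3, 5.1]
gripper_width: 0.0361
tcp_pos: [0.6328, -0.06, 0.151]
wrist_force: [-3.6, 0.3, 12.9]
```

View pics/side6c.png

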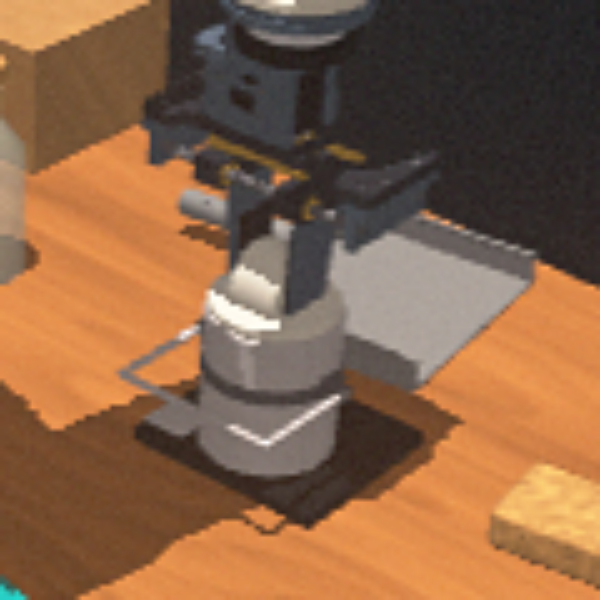

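Contact came at TCP z = 0.151, exactly the seated height, and the picture shows the flange on the rim. Next I'll ease off the pressure and release.

```bash
python3 -m pendant '[{"x":0,"y":0,"z":-0.9,"rx":0,"ry":0,"rz":0},{"x":0,"y":0,"z":0,"rx":0,"ry":0,"rz":0}]'
python3 -m pendant '[{"x":0,"y":0,"z":0,"rx":0,"ry":0,"rz":0},{"x":0,"y":0,"z":0,"rx":0,"ry":0,"rz":0},{"x":0,"y":0,"z":0,"rx":0,"ry":0,"rz":0},{"x":0,"y":0,"z":0,"rx":0,"ry":0,"rz":0},{"x":0,"y":0,"z":0,"rx":0,"ry":0,"rz":0},{"x":0,"y":0,"z":0,"rx":0,"ry":0,"rz":0},{"x":0,"y":0,"z":0,"rx":0,"ry":0,"rz":0},{"x":0,"y":0,"z":0,"rx":0,"ry":0,"rz":0}]' 0
python3 -m pendant '[{"x":0,"y":0,"z":-10,"rx":0,"ry":0,"rz":0},{"x":0,"y":0,"z":-25,"rx":0,"ry":0,"rz":0},{"x":0,"y":0,"z":-35,"rx":0,"ry":0,"rz":0},{"x":-20,"y":0,"z":-35,"rx":0,"ry":0,"rz":0},{"x":-30,"y":0,"z":-35,"rx":0,"ry":0,"rz":0},{"x":-30,"y":0,"z":-20,"rx":0,"ry":0,"rz":0},{"x":-20,"y":0,"z":0,"rx":0,"ry":0,"rz":0},{"x":0,"y":0,"z":0,"rx":0,"ry":0,"rz":0}]'
python3 - <<'E'
from h import *
from scipy.optimize import least_squares
c=cam('wrist'); save(c,'wrist7.png'); np.savez('wrist7.npz',**c);W=cloud(c)
D=np.hypot(W[...,0]-.6315,W[...,1]+.06)
m=(D<.06)&(abs(W[...,2]-.123)<.005);print(m.sum(),np.median(W[m][:,2]))
A=np.c_[W[m][:,:2],np.ones(m.sum())];print('plane',np.linalg.lstsq(A,W[m][:,2],rcond=None)[0])
w=((D<.06)&(W[...,2]>.118)).astype(np.uint8);k=max(cv2.findContours(w,0,1)[0],key=cv2.contourArea)[:,0]
Q=np.array([ray(c,*p,.123) for p in k])
s=least_squares(lambda q:np.hypot(Q[:,0]-q[0],Q[:,1]-q[1])-.044,[.6315,-.06],loss='soft_l1',f_scale=.001);print('lid',s.x)
T=W[(D<.05)&(W[...,2]>.15)];print('top',T.mean(0),T.max(0),T.min(0))
print(cv2.minAreaRect((T[:,:2]*1000).astype(np.float32)))
B=(W[...,2]>.06)&(W[...,2]<.1)&(W[...,0]<.546)&(W[...,0]>.48)&(abs(W[...,1]+.064)<.014);print('tab',W[B].mean(0),W[B].min(0),W[B].max(0))
E
```

```text
time: 10.32
tcp_pos: [0.6328, -0.06, 0.1511]
orientation: [[0.999, 0.037, 0.0], [0.037, -0.999, -0.0], [0.0, 0.0, -1.0]]
wrist_force: [0.5, -0.2, -1.2]
gripper_width: 0.0359
time: 10.98
tcp_pos: [0.6327, -0.06, 0.1509]
orientation: [[0.999, 0.037, -0.0], [0.037, -0.999, 0.0], [-0.0, -0.0, -1.0]]
wrist_force: [-0.0, -0.5, -0.5]
gripper_width: 0.0865
time: 11.65
tcp_pos: [0.5329, -0.0635, 0.3101]
orientation: [[0.999, 0.037, 0.002], [0.037, -0.999, -0.001], [0.002, 0.001, -1.0]]
wrist_force: [1.3, 0.3, 0.0]
gripper_width: 0.0914
4260 0.12287030156427606
plane [-0.00105129 -0.00214083  0.12339564]
lid [ 0.63273143 -0.05885899]
top [ 0.63283623 -0.05897998  0.15621549] [ 0.65460921 -0.0405787   0.16056019] [ 0.61157563 -0.07736215  0.15000554]
((632.8815307617188, -58.79475402832031), (42.13254928588867, 35.95604705810547), 2.540987730026245)
tab [ 0.53296856 -0.0639221   0.07947007] [ 0.51991976 -0.07797425  0.07684135] [ 0.54599648 -0.05000414  0.08194893]
```

View pics/wrist7.png

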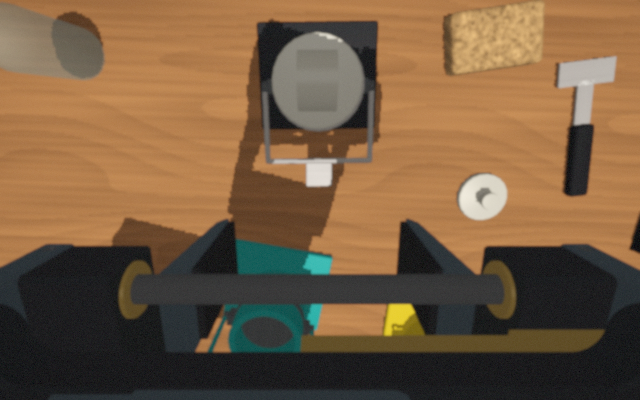

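The lid is seated: flange top at 0.123 m, level, about 1.7 mm off the canister axis and parallel. Before tilting the tool to reach under the thumb plate, I'll measure the decoys' height and extent.

Run:
```python
from h import *
for f in ['top0.npz','side4.npz','wrist2.npz']:
    c=dict(np.load(f)) ;W=cloud(c);h=cv2.cvtColor(c['img'],cv2.COLOR_RGB2HSV)
    for n,a,b in [('turq',80,100),('yel',22,32)]:
        m=(h[...,0]>=a)&(h[...,0]<=b)&(h[...,1]>130)&np.isfinite(W[...,0])&(W[...,0]>.2)&(W[...,0]<.55)&(abs(W[...,1])<.35)
        P=W[m]
        print(f,n,len(P))
        for lo,hi in [(.005,.03),(.03,.09),(.09,.12),(.12,.16),(.16,.25)]:
            Q=P[(P[:,2]>lo)&(P[:,2]<hi)]
            if len(Q)>3: print('  ',lo,len(Q),np.percentile(Q,2,axis=0).round(3),np.percentile(Q,98,axis=0).round(3))
```

```text
top0.npz turq 996
   0.005 724 [ 0.278 -0.08   0.007] [0.408 0.065 0.017]
   0.03 19 [ 0.319 -0.046  0.078] [0.373 0.044 0.089]
   0.09 190 [ 0.284 -0.05   0.108] [0.371 0.038 0.119]
   0.12 31 [ 0.294 -0.063  0.12 ] [0.338 0.053 0.16 ]
   0.16 29 [ 0.319 -0.062  0.16 ] [0.335 0.045 0.189]
top0.npz yel 815
   0.005 632 [ 0.243 -0.326  0.007] [ 0.33  -0.181  0.019]
   0.03 54 [ 0.255 -0.281  0.032] [ 0.3   -0.2    0.088]
   0.09 113 [ 0.258 -0.283  0.093] [ 0.299 -0.208  0.119]
   0.12 7 [ 0.257 -0.262  0.121] [ 0.296 -0.192  0.16 ]
side4.npz turq 1423
   0.005 616 [ 0.273 -0.083  0.008] [0.401 0.066 0.027]
   0.03 274 [ 0.282 -0.049  0.03 ] [0.366 0.029 0.09 ]
   0.09 408 [ 0.283 -0.066  0.09 ] [0.369 0.036 0.119]
   0.12 49 [ 0.314 -0.068  0.123] [0.339 0.055 0.16 ]
   0.16 65 [ 0.319 -0.063  0.16 ] [0.335 0.043 0.191]
side4.npz yel 2487
   0.005 1114 [ 0.204 -0.33   0.006] [ 0.329 -0.183  0.027]
   0.03 497 [ 0.209 -0.301  0.031] [ 0.292 -0.218  0.09 ]
   0.09 650 [ 0.21  -0.314  0.091] [ 0.296 -0.211  0.118]
   0.12 75 [ 0.249 -0.315  0.122] [ 0.26  -0.195  0.16 ]
   0.16 120 [ 0.25  -0.311  0.16 ] [ 0.258 -0.199  0.189]
wrist2.npz turq 5123
   0.005 3125 [ 0.314 -0.081  0.009] [0.411 0.062 0.025]
   0.03 660 [ 0.291 -0.049  0.031] [0.373 0.03  0.089]
   0.09 802 [ 0.29  -0.04   0.091] [0.373 0.028 0.116]
   0.12 198 [ 0.321 -0.064  0.156] [0.338 0.048 0.16 ]
   0.16 306 [ 0.324 -0.034  0.16 ] [0.333 0.013 0.186]
wrist2.npz yel 1449
   0.005 640 [ 0.209 -0.213  0.008] [ 0.336 -0.178  0.014]
   0.03 179 [ 0.247 -0.232  0.034] [ 0.287 -0.192  0.09 ]
   0.09 319 [ 0.254 -0.223  0.091] [ 0.288 -0.194  0.116]
```

```bash
python3 -m pendant '[{"x":0,"y":0,"z":0,"rx":0,"ry":0.122,"rz":0},{"x":0,"y":0,"z":0,"rx":0,"ry":0.122,"rz":0},{"x":0,"y":0,"z":0,"rx":0,"ry":0.122,"rz":0},{"x":0,"y":0,"z":0,"rx":0,"ry":0.122,"rz":0},{"x":0,"y":0,"z":0,"rx":0,"ry":0.122,"rz":0},{"x":0,"y":0,"z":0,"rx":0,"ry":0,"rz":0}]' 1
python3 -m pendant '[{"x":-21,"y":0,"z":12,"rx":0,"ry":0,"rz":0},{"x":-21,"y":0,"z":12,"rx":0,"ry":0,"rz":0},{"x":-21,"y":0,"z":12,"rx":0,"ry":0,"rz":0},{"x":-21,"y":0,"z":12,"rx":0,"ry":0,"rz":0},{"x":-22,"y":0,"z":12,"rx":0,"ry":0,"rz":0},{"x":0,"y":0,"z":0,"rx":0,"ry":0,"rz":0},{"x":0,"y":0,"z":0,"rx":0,"ry":0,"rz":0}]'
```

```text
time: 12.2
tcp_pos: [0.5322, -0.0626, 0.3051]
orientation: [[0.818, 0.037, 0.574], [0.029, -0.999, 0.022], [0.574, -0.001, -0.819]]
wrist_force: [-0.7, 0.3, -1.6]
gripper_width: 0.0541
time: 12.78
tcp_pos: [0.4898, -0.0639, 0.2066]
orientation: [[0.819, 0.04, 0.572], [0.03, -0.999, 0.028], [0.573, -0.006, -0.82]]
wrist_force: [-0.2, -0.4, 0.8]
gripper_width: 0.0077
```

```bash
python3 -m pendant '[{"x":-14.5,"y":0,"z":18,"rx":0,"ry":0,"rz":0},{"x":-14.5,"y":0,"z":18,"rx":0,"ry":0,"rz":0},{"x":-14.5,"y":0,"z":18,"rx":0,"ry":0,"rz":0},{"x":-14.5,"y":0,"z":18,"rx":0,"ry":0,"rz":0},{"x":-14.5,"y":0,"z":17,"rx":0,"ry":0,"rz":0},{"x":-14.5,"y":0,"z":17,"rx":0,"ry":0,"rz":0},{"x":0,"y":0,"z":0,"rx":0,"ry":0,"rz":0},{"x":0,"y":0,"z":0,"rx":0,"ry":0,"rz":0}]'
python3 -c "
from h import *
c=cam('side'); save(c,'side8.png');np.savez('side8.npz',**c)
a=cv2.resize(c['img'][130:260,270:430,::-1],None,fx=4.5,fy=4.5);cv2.imwrite('pics/side8c.png',a)
c=cam('wrist'); save(c,'wrist8.png');np.savez('wrist8.npz',**c)
s=arm.state();print(s['tcp_pos'],s['joint_pos'])"
```

```text
time: 13.45
tcp_pos: [0.4883, -0.0566, 0.134]
orientation: [[0.812, 0.053, 0.582], [0.029, -0.998, 0.05], [0.583, -0.023, -0.812]]
wrist_force: [-0.5, 0.3, -0.5]
gripper_width: 0.0003
[ 0.48773802 -0.05681993  0.13444826] [-24.98914862  24.60222329 130.98102816 113.490702    18.4176141
 -47.38821467]
```

View pics/side8c.png

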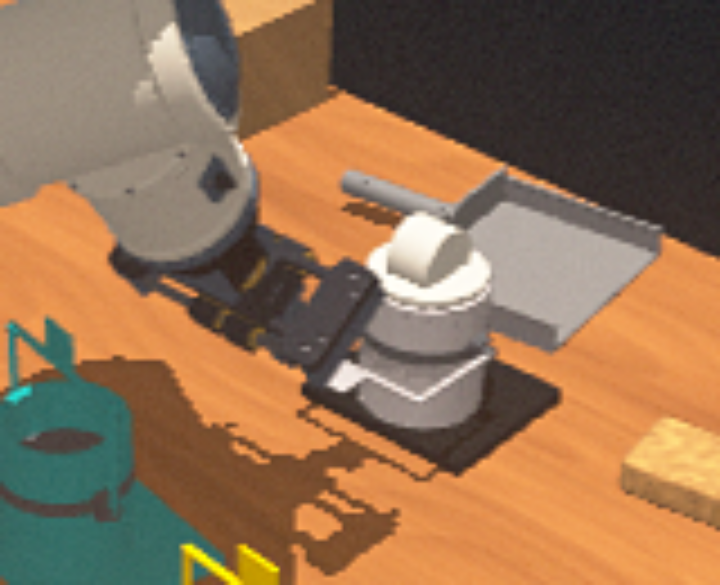

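View pics/wrist8.png

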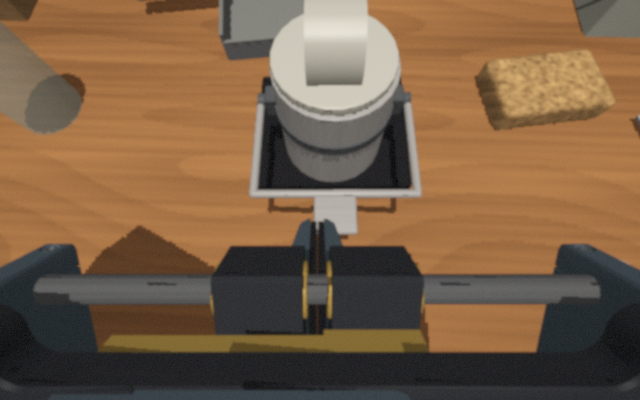

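The arm stalled at z = 0.134 near a wrist singularity (j5 at 18°), so a pitched approach is no good there. I'll back out and change the plan: keep the tool vertical, pinch the 30 mm wide plate by its edges and swing it up, letting it pivot about the jaw axis. Then I'll push it over with closed fingers.

```bash
python3 -m pendant '[{"x":14,"y":0,"z":-18,"rx":0,"ry":0,"rz":0},{"x":14,"y":0,"z":-18,"rx":0,"ry":0,"rz":0},{"x":14,"y":0,"z":-18,"rx":0,"ry":0,"rz":0},{"x":14,"y":0,"z":-18,"rx":0,"ry":0,"rz":0},{"x":0,"y":0,"z":0,"rx":0,"ry":0,"rz":0}]'
python3 -c "
from station import arm
print(arm.state()['joint_pos'].round(1))"
python3 -m pendant '[{"x":14,"y":0,"z":-10,"rx":0,"ry":0,"rz":0},{"x":14,"y":0,"z":-10,"rx":0,"ry":0,"rz":0},{"x":14,"y":0,"z":-10,"rx":0,"ry":0,"rz":0},{"x":0,"y":0,"z":0,"rx":0,"ry":0,"rz":0}]' 0
python3 -c "
from station import arm
print(arm.state()['joint_pos'].round(1))"
```

```text
time: 13.97
tcp_pos: [0.4912, -0.0546, 0.1876]
orientation: [[0.808, 0.06, 0.586], [0.031, -0.998, 0.059], [0.588, -0.03, -0.808]]
wrist_force: [1.2, -0.5, -1.5]
gripper_width: 0.0001
[-25.   16.  126.9  74.5  18.3  -6.6]
time: 14.3
tcp_pos: [0.5077, -0.0551, 0.2332]
orientation: [[0.807, 0.06, 0.588], [0.031, -0.998, 0.06], [0.59, -0.03, -0.807]]
wrist_force: [1.4, -0.9, -0.1]
gripper_width: 0.0242
[-23.9  10.8 121.3  49.   22.9  21.5]
```

```bash
cat > rot.py <<'E'
from h import *
from scipy.spatial.transform import Rotation as R
s=arm.state();O=s['orientation'];a=np.radians(2.1)
T=np.array([[np.cos(a),np.sin(a),0],[np.sin(a),-np.cos(a),0],[0,0,-1]])
print('rotvec',R.from_matrix(O.T@T).as_rotvec().round(4),'tcp',s['tcp_pos'].round(4),'j',s['joint_pos'].round(1),'w',s['gripper_width'])
E
python3 -m pendant '[{"x":0,"y":0,"z":-10,"rx":0,"ry":-0.12,"rz":0},{"x":0,"y":0,"z":-10,"rx":0,"ry":-0.12,"rz":0},{"x":0,"y":0,"z":-10,"rx":0,"ry":-0.12,"rz":0},{"x":0,"y":0,"z":0,"rx":0,"ry":-0.12,"rz":0},{"x":0,"y":0,"z":0,"rx":0,"ry":-0.12,"rz":0},{"x":0,"y":0,"z":0,"rx":0,"ry":0,"rz":0},{"x":0,"y":0,"z":0,"rx":0,"ry":0,"rz":0}]' 0
python3 rot.py
```

```text
time: 14.88
tcp_pos: [0.5019, -0.0443, 0.2443]
orientation: [[0.979, 0.089, 0.185], [0.077, -0.994, 0.075], [0.19, -0.059, -0.98]]
wrist_force: [-0.3, 0.2, -0.5]
gripper_width: 0.071
rotvec [-0.0637 -0.1901  0.0472] tcp [ 0.5019 -0.0443  0.2443] j [-16.5  14.1 101.1   8.6  56.1  64.4] w 0.07103194238056347
```

```bash
python3 -m pendant '[{"x":0,"y":0,"z":0,"rx":-0.032,"ry":-0.095,"rz":0.024},{"x":0,"y":0,"z":0,"rx":-0.032,"ry":-0.095,"rz":0.024},{"x":0,"y":0,"z":0,"rx":0,"ry":0,"rz":0},{"x":0,"y":0,"z":0,"rx":0,"ry":0,"rz":0},{"x":0,"y":0,"z":0,"rx":0,"ry":0,"rz":0}]'
python3 rot.py
```

```text
time: 15.3
tcp_pos: [0.4998, -0.0447, 0.2439]
orientation: [[0.999, 0.035, -0.001], [0.035, -0.999, 0.001], [-0.0, -0.001, -1.0]]
wrist_force: [-0.2, 0.0, -0.8]
gripper_width: 0.0913
rotvec [-0.0009  0.0005 -0.0021] tcp [ 0.4998 -0.0447  0.2439] j [-12.   18.1  93.7   0.   68.2  76. ] w 0.09133725632582732
```

```bash
python3 -m pendant '[{"x":12,"y":10,"z":10,"rx":0,"ry":0,"rz":0},{"x":13,"y":10,"z":20,"rx":0,"ry":0,"rz":0},{"x":0,"y":0,"z":35,"rx":0,"ry":0,"rz":0},{"x":0,"y":0,"z":35,"rx":0,"ry":0,"rz":0},{"x":0,"y":0,"z":28,"rx":0,"ry":0,"rz":0},{"x":0,"y":0,"z":15,"rx":0,"ry":0,"rz":0},{"x":0,"y":0,"z":6,"rx":0,"ry":0,"rz":0},{"x":0,"y":0,"z":0,"rx":0,"ry":0,"rz":0}]'
python3 -m pendant '[{"x":0,"y":0,"z":0,"rx":0,"ry":0,"rz":0}]'
python3 -c "
from h import *
c=cam('side'); save(c,'side9.png');np.savez('side9.npz',**c)
a=cv2.resize(c['img'][130:260,270:430,::-1],None,fx=4.5,fy=4.5);cv2.imwrite('pics/side9c.png',a)
c=cam('wrist'); save(c,'wrist9.png')"; python3 rot.py
```

```text
time: 15.97
tcp_pos: [0.5245, -0.065, 0.095]
orientation: [[0.999, 0.032, -0.004], [0.032, -0.999, -0.001], [-0.004, 0.001, -1.0]]
wrist_force: [-0.6, 0.2, -0.1]
gripper_width: 0.0915
time: 16.05
tcp_pos: [0.5258, -0.0651, 0.0966]
orientation: [[0.999, 0.032, -0.002], [0.032, -0.999, -0.002], [-0.002, 0.002, -1.0]]
wrist_force: [0.7, 0.8, -0.5]
gripper_width: 0.0911
rotvec [ 0.0025  0.0006 -0.0042] tcp [ 0.5264 -0.0651  0.0971] j [-13.4  31.6  99.1  -0.2  49.3  74.9] w 0.09092415027395787
```

View pics/side9c.png

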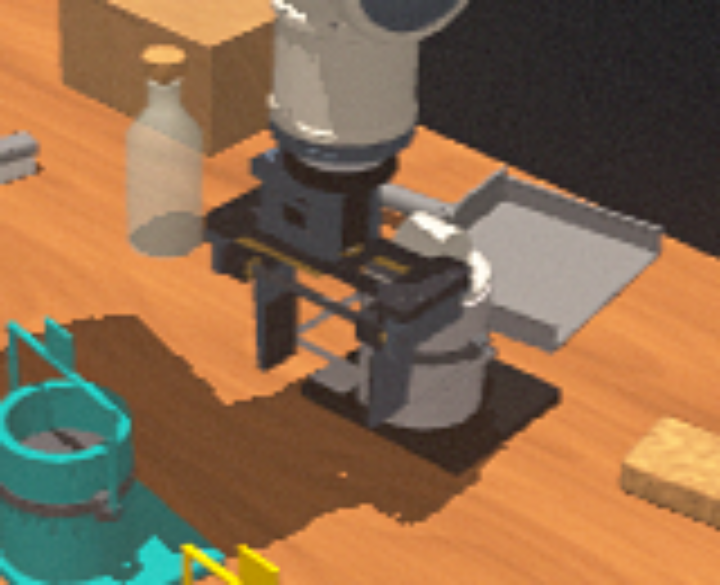

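View pics/wrist9.png

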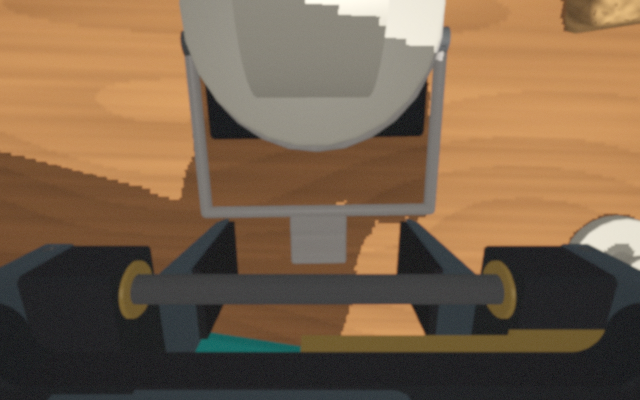

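The plate at (318,240) lies between the open fingers and its crossbar is clear. I'll close on the plate's edges.

```bash
python3 -m pendant '[{"x":0,"y":-0.5,"z":2,"rx":0,"ry":0,"rz":0},{"x":0,"y":0,"z":0,"rx":0,"ry":0,"rz":0},{"x":0,"y":0,"z":0,"rx":0,"ry":0,"rz":0},{"x":0,"y":0,"z":0,"rx":0,"ry":0,"rz":0},{"x":0,"y":0,"z":0,"rx":0,"ry":0,"rz":0},{"x":0,"y":0,"z":0,"rx":0,"ry":0,"rz":0},{"x":0,"y":0,"z":0,"rx":0,"ry":0,"rz":0},{"x":0,"y":0,"z":0,"rx":0,"ry":0,"rz":0}]' 1
python3 -m pendant '[{"x":0,"y":0,"z":0,"rx":0,"ry":0,"rz":0},{"x":0,"y":0,"z":0,"rx":0,"ry":0,"rz":0},{"x":0,"y":0,"z":0,"rx":0,"ry":0,"rz":0},{"x":0,"y":0,"z":0,"rx":0,"ry":0,"rz":0}]'
```

```text
time: 16.82
tcp_pos: [0.5259, -0.0644, 0.0937]
orientation: [[0.999, 0.033, -0.003], [0.033, -0.999, -0.002], [-0.003, 0.002, -1.0]]
wrist_force: [-0.8, -0.7, 0.1]
gripper_width: 0.0406
time: 17.15
tcp_pos: [0.5258, -0.0648, 0.0937]
orientation: [[0.999, 0.033, -0.003], [0.033, -0.999, -0.003], [-0.004, 0.003, -1.0]]
wrist_force: [-1.2, -5.1, 0.5]
gripper_width: 0.0294
```

```bash
python3 -c "
import numpy as np
R=105.5;t=-1.547+.12*np.arange(11)
print(np.c_[t[1:],np.diff(R*np.sin(t)),-np.diff(R*np.cos(t))].round(1))"
```

```text
[[ -1.4   1.1 -12.6]
 [ -1.3   2.6 -12.4]
 [ -1.2   4.  -12. ]
 [ -1.1   5.4 -11.4]
 [ -0.9   6.8 -10.7]
 [ -0.8   8.   -9.8]
 [ -0.7   9.1  -8.8]
 [ -0.6  10.1  -7.6]
 [ -0.5  10.9  -6.4]
 [ -0.3  11.6  -5. ]]
```

```bash
python3 -m pendant '[{"x":1.1,"y":0,"z":-12.6,"rx":0,"ry":0,"rz":0},{"x":2.6,"y":0,"z":-12.4,"rx":0,"ry":0,"rz":0},{"x":4,"y":0,"z":-12,"rx":0,"ry":0,"rz":0},{"x":5.4,"y":0,"z":-11.4,"rx":0,"ry":0,"rz":0},{"x":0,"y":0,"z":0,"rx":0,"ry":0,"rz":0},{"x":0,"y":0,"z":0,"rx":0,"ry":0,"rz":0}]'
python3 -c "
from h import *
c=cam('side'); save(c,'side10.png')
a=cv2.resize(c['img'][130:260,270:430,::-1],None,fx=4.5,fy=4.5);cv2.imwrite('pics/side10c.png',a)"
```

```text
time: 17.65
tcp_pos: [0.5393, -0.0642, 0.1422]
orientation: [[0.999, 0.033, -0.002], [0.033, -0.999, -0.003], [-0.002, 0.003, -1.0]]
wrist_force: [0.6, -4.8, -0.5]
gripper_width: 0.029
```

View pics/side10c.png

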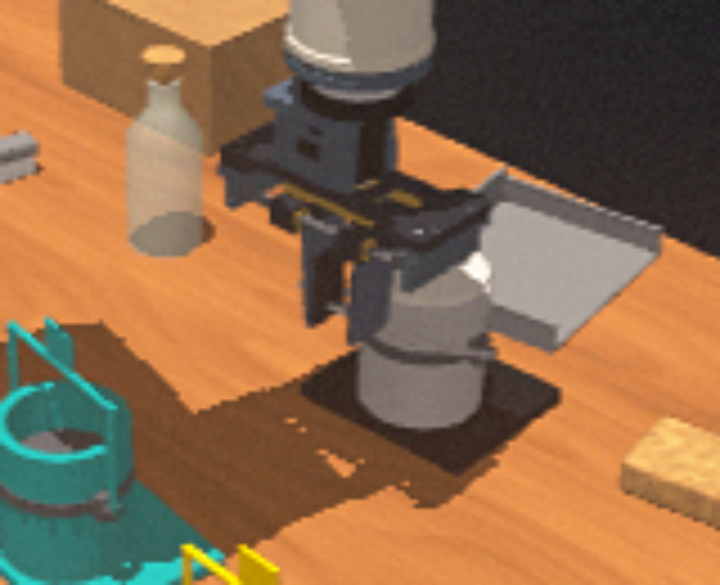

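The bail follows: it has left its level position, the jaws still hold 29 mm and forces are low. I'll carry on along the arc to about -0.35 rad.

```bash
python3 -m pendant '[{"x":6.8,"y":0,"z":-10.7,"rx":0,"ry":0,"rz":0},{"x":8,"y":0,"z":-9.8,"rx":0,"ry":0,"rz":0},{"x":9.1,"y":0,"z":-8.8,"rx":0,"ry":0,"rz":0},{"x":10.1,"y":0,"z":-7.6,"rx":0,"ry":0,"rz":0},{"x":10.9,"y":0,"z":-6.4,"rx":0,"ry":0,"rz":0},{"x":9.5,"y":0,"z":-4,"rx":0,"ry":0,"rz":0},{"x":0,"y":0,"z":0,"rx":0,"ry":0,"rz":0},{"x":0,"y":0,"z":0,"rx":0,"ry":0,"rz":0}]'
python3 -c "
from h import *
c=cam('side'); save(c,'side11.png')
a=cv2.resize(c['img'][130:260,270:430,::-1],None,fx=4.5,fy=4.5);cv2.imwrite('pics/side11c.png',a)"; python3 rot.py
```

```text
time: 18.37
tcp_pos: [0.5931, -0.062, 0.1882]
orientation: [[0.999, 0.033, -0.004], [0.033, -0.999, -0.002], [-0.005, 0.002, -1.0]]
wrist_force: [-1.2, -3.6, -2.4]
gripper_width: 0.0293
rotvec [ 0.0021  0.0047 -0.0041] tcp [ 0.5928 -0.062   0.1882] j [-11.6  29.1  84.6  -0.2  66.5  76.6] w 0.028964509324671577
```

View pics/side11c.png

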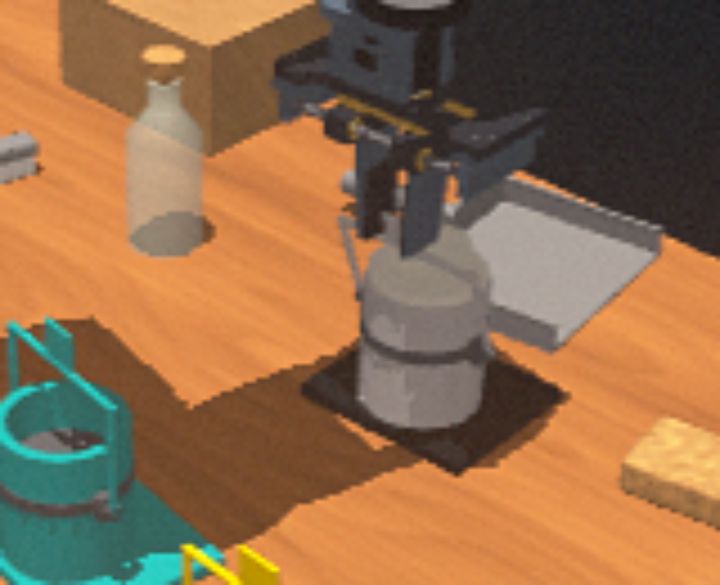

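Pinched at about -0.37 rad. Now I'll release, back off, close the fingers and look.

```bash
python3 -m pendant '[{"x":0,"y":0,"z":0,"rx":0,"ry":0,"rz":0},{"x":0,"y":0,"z":0,"rx":0,"ry":0,"rz":0},{"x":0,"y":0,"z":0,"rx":0,"ry":0,"rz":0},{"x":0,"y":0,"z":0,"rx":0,"ry":0,"rz":0},{"x":0,"y":0,"z":0,"rx":0,"ry":0,"rz":0},{"x":0,"y":0,"z":0,"rx":0,"ry":0,"rz":0}]' 0
python3 -m pendant '[{"x":-15,"y":0,"z":-2,"rx":0,"ry":0,"rz":0},{"x":-25,"y":0,"z":-2,"rx":0,"ry":0,"rz":0},{"x":-20,"y":0,"z":-3,"rx":0,"ry":0,"rz":0},{"x":0,"y":0,"z":0,"rx":0,"ry":0,"rz":0}]' 0
python3 -m pendant '[{"x":0,"y":0,"z":0,"rx":0,"ry":0,"rz":0},{"x":0,"y":0,"z":0,"rx":0,"ry":0,"rz":0},{"x":0,"y":0,"z":0,"rx":0,"ry":0,"rz":0},{"x":0,"y":0,"z":0,"rx":0,"ry":0,"rz":0},{"x":0,"y":0,"z":0,"rx":0,"ry":0,"rz":0},{"x":0,"y":0,"z":0,"rx":0,"ry":0,"rz":0},{"x":0,"y":0,"z":0,"rx":0,"ry":0,"rz":0},{"x":0,"y":0,"z":0,"rx":0,"ry":0,"rz":0}]' 1
python3 -m pendant '[{"x":0,"y":0,"z":0,"rx":0,"ry":0,"rz":0},{"x":0,"y":0,"z":0,"rx":0,"ry":0,"rz":0},{"x":0,"y":0,"z":0,"rx":0,"ry":0,"rz":0},{"x":0,"y":0,"z":0,"rx":0,"ry":0,"rz":0}]' 1
python3 -c "
from h import *
c=cam('side'); save(c,'side12.png');np.savez('side12.npz',**c)
a=cv2.resize(c['img'][130:260,270:430,::-1],None,fx=4.5,fy=4.5);cv2.imwrite('pics/side12c.png',a)
c=cam('wrist'); save(c,'wrist12.png');np.savez('wrist12.npz',**c);W=cloud(c)
m=(W[...,2]>.14)&(abs(W[...,1]+.06)<.07)&(W[...,0]>.56)&(W[...,0]<.72);P=W[m];print(len(P))
for lo in np.arange(.14,.2,.008):
  Q=P[(P[:,2]>=lo)&(P[:,2]<lo+.008)]
  if len(Q): print(lo.round(3),len(Q),Q.min(0).round(3),Q.mean(0).round(3),Q.max(0).round(3))
"; python3 rot.py
```

```text
time: 18.92
tcp_pos: [0.5936, -0.0619, 0.1893]
orientation: [[0.999, 0.033, -0.003], [0.033, -0.999, -0.002], [-0.003, 0.002, -1.0]]
wrist_force: [-0.5, 1.1, -0.8]
gripper_width: 0.0665
time: 19.25
tcp_pos: [0.5304, -0.0637, 0.1967]
orientation: [[0.999, 0.032, -0.005], [0.032, -0.999, -0.002], [-0.005, 0.002, -1.0]]
wrist_force: [1.1, 0.4, 0.9]
gripper_width: 0.0906
time: 19.92
tcp_pos: [0.5338, -0.0639, 0.1963]
orientation: [[0.999, 0.033, -0.003], [0.033, -0.999, -0.002], [-0.003, 0.002, -1.0]]
wrist_force: [-0.4, -0.6, 0.2]
gripper_width: 0.0404
time: 20.25
tcp_pos: [0.5337, -0.0639, 0.1964]
orientation: [[0.999, 0.032, -0.003], [0.032, -0.999, -0.002], [-0.003, 0.002, -1.0]]
wrist_force: [0.5, -0.6, 0.3]
gripper_width: 0.0142
54497
0.14 874 [ 0.604 -0.121  0.14 ] [ 0.625 -0.06   0.145] [ 0.659 -0.     0.148]
0.148 4495 [ 0.598 -0.123  0.148] [ 0.62  -0.06   0.153] [0.655 0.001 0.156]
0.156 3639 [ 0.599 -0.115  0.156] [ 0.63  -0.059  0.158] [ 0.648 -0.002  0.164]
0.164 392 [ 0.597 -0.076  0.164] [ 0.6   -0.061  0.168] [ 0.602 -0.047  0.172]
0.172 642 [ 0.591 -0.077  0.172] [ 0.596 -0.062  0.177] [ 0.599 -0.047  0.18 ]
0.18 185 [ 0.592 -0.076  0.18 ] [ 0.594 -0.062  0.18 ] [ 0.596 -0.048  0.182]
rotvec [ 0.0023  0.0032 -0.0042] tcp [ 0.5337 -0.0639  0.1965] j [-13.1  24.1  92.4  -0.2  63.6  75.1] w 0.006401801132364365
```

View pics/side12c.png

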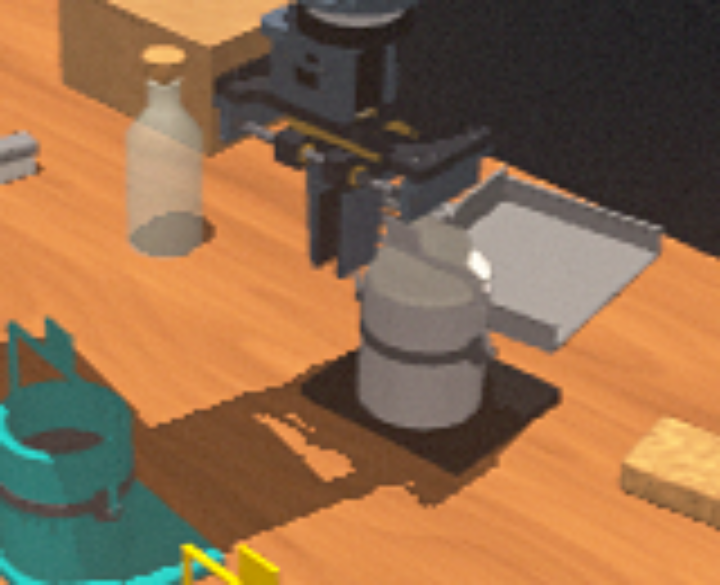

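View pics/wrist12.png

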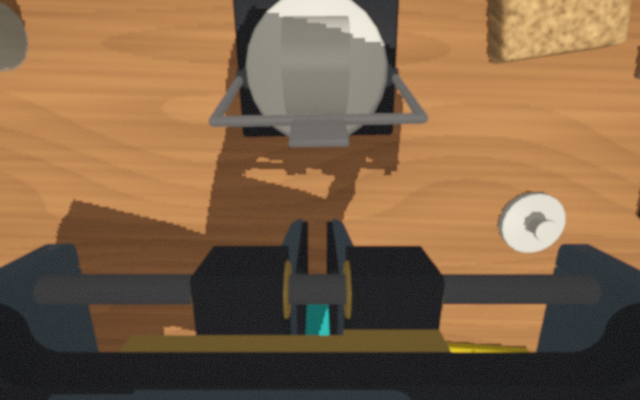

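The bail stands at about -0.35 rad with the plate at x ≈ 0.595, z 0.16–0.18, and the closed fingers are lined up in front of it. Time to push.

```bash
python3 -m pendant '[{"x":10,"y":0,"z":2,"rx":0,"ry":0,"rz":0},{"x":15,"y":0,"z":0,"rx":0,"ry":0,"rz":0},{"x":10,"y":0,"z":0,"rx":0,"ry":0,"rz":0},{"x":6,"y":0,"z":0,"rx":0,"ry":0,"rz":0},{"x":6,"y":0,"z":0,"rx":0,"ry":0,"rz":0},{"x":6,"y":0,"z":0,"rx":0,"ry":0,"rz":0},{"x":0,"y":0,"z":0,"rx":0,"ry":0,"rz":0}]'
python3 -m pendant '[{"x":5,"y":0,"z":0,"rx":0,"ry":0,"rz":0},{"x":4,"y":0,"z":0,"rx":0,"ry":0,"rz":0},{"x":0,"y":0,"z":0,"rx":0,"ry":0,"rz":0}]'
python3 -c "
from h import *
c=cam('side'); save(c,'side13.png')
a=cv2.resize(c['img'][130:260,270:430,::-1],None,fx=4.5,fy=4.5);cv2.imwrite('pics/side13c.png',a)"
```

```text
time: 20.93
tcp_pos: [0.5875, -0.0622, 0.1942]
orientation: [[0.999, 0.033, -0.003], [0.033, -0.999, -0.002], [-0.003, 0.002, -1.0]]
wrist_force: [0.0, 0.1, 0.9]
gripper_width: 0.0008
time: 21.18
tcp_pos: [0.596, -0.0619, 0.1943]
orientation: [[0.999, 0.033, -0.003], [0.033, -0.999, -0.002], [-0.003, 0.002, -1.0]]
wrist_force: [-0.9, -0.0, 0.5]
gripper_width: 0.0007
```

View pics/side13c.png

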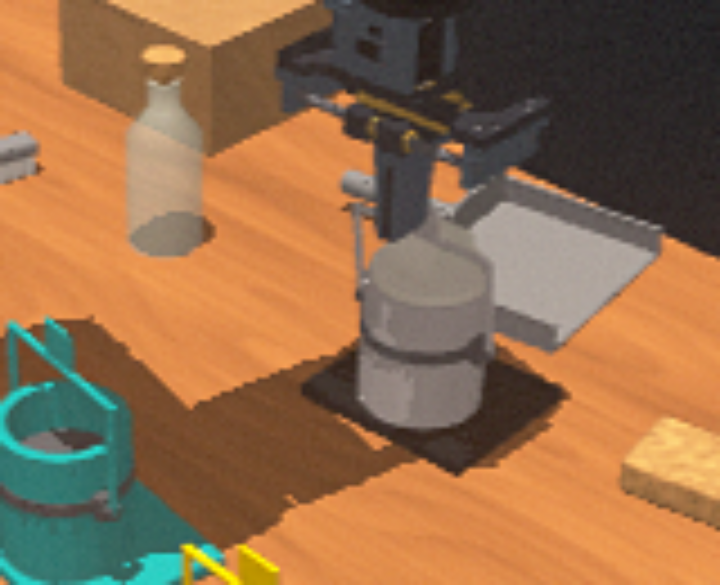

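```bash
python3 -m pendant '[{"x":4,"y":0,"z":0,"rx":0,"ry":0,"rz":0},{"x":4,"y":0,"z":0,"rx":0,"ry":0,"rz":0},{"x":0,"y":0,"z":0,"rx":0,"ry":0,"rz":0}]'
python3 -m pendant '[{"x":4,"y":0,"z":0,"rx":0,"ry":0,"rz":0},{"x":4,"y":0,"z":0,"rx":0,"ry":0,"rz":0},{"x":0,"y":0,"z":0,"rx":0,"ry":0,"rz":0}]'
python3 -m pendant '[{"x":4,"y":0,"z":0,"rx":0,"ry":0,"rz":0},{"x":4,"y":0,"z":0,"rx":0,"ry":0,"rz":0},{"x":0,"y":0,"z":0,"rx":0,"ry":0,"rz":0}]'
```

```text
time: 21.48
tcp_pos: [0.6038, -0.0617, 0.1943]
orientation: [[0.999, 0.032, -0.003], [0.032, -0.999, -0.002], [-0.003, 0.002, -1.0]]
wrist_force: [-1.6, 0.7, 1.5]
gripper_width: 0.0004
time: 21.73
tcp_pos: [0.6121, -0.0614, 0.1942]
orientation: [[0.999, 0.032, -0.003], [0.032, -0.999, -0.002], [-0.003, 0.002, -1.0]]
wrist_force: [-0.1, 0.4, -0.0]
gripper_width: 0.0008
time: 21.98
tcp_pos: [0.6201, -0.0611, 0.1942]
orientation: [[0.999, 0.032, -0.003], [0.032, -0.999, -0.002], [-0.003, 0.002, -1.0]]
wrist_force: [-0.5, 0.1, 0.3]
gripper_width: 0.0004
```

```bash
python3 -c "
from h import *
c=cam('side'); save(c,'side14.png')
a=cv2.resize(c['img'][130:260,270:430,::-1],None,fx=4.5,fy=4.5);cv2.imwrite('pics/side14c.png',a)
c=cam('wrist'); save(c,'wrist14.png');np.savez('wrist14.npz',**c)"
```

```text
(no output)
```

View pics/side14c.png

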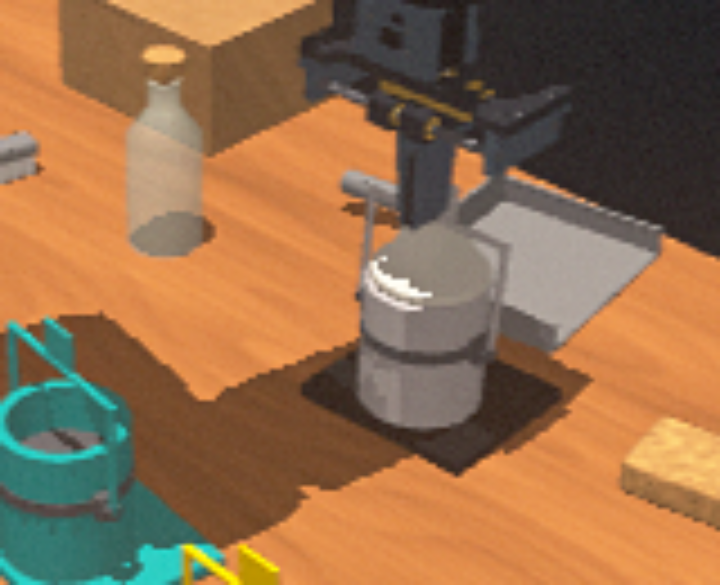

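View pics/wrist14.png

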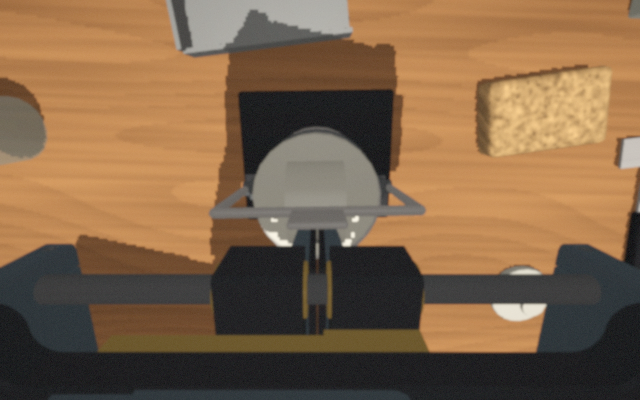

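```bash
cat > th.py <<'E'
from h import *
import sys
c=dict(np.load(sys.argv[1]));W=cloud(c)
m=(W[...,2]>.14)&(W[...,2]<.2)&(abs(abs(W[...,1]+.06)-.038)<.016)&(abs(W[...,0]-.63)<.06)
P=W[m];P=P[P[:,2]>.146]
print('bar',len(P),P.mean(0),P.min(0),P.max(0),'theta',np.arctan2(P[:,0].mean()-.6313,P[:,2].mean()-.075))
E
python3 th.py wrist14.npz; python3 th.py wrist12.npz
```

```text
bar 1192 [ 0.64013951 -0.05980012  0.16372964] [ 0.63413192 -0.11387779  0.15988097] [ 0.6452017  -0.00602444  0.16590552] theta 0.0992952943385668
bar 1257 [ 0.60366343 -0.06008501  0.15406397] [ 0.59859235 -0.11398429  0.15019617] [ 0.60862272 -0.00600339  0.15643399] theta -0.3362711271662859
```

The bail is at about +0.10 rad and past centre. I'll push on to the stop.

```bash
python3 -m pendant '[{"x":4,"y":0,"z":0,"rx":0,"ry":0,"rz":0},{"x":4,"y":0,"z":0,"rx":0,"ry":0,"rz":0},{"x":0,"y":0,"z":0,"rx":0,"ry":0,"rz":0}]'
python3 -m pendant '[{"x":3,"y":0,"z":0,"rx":0,"ry":0,"rz":0},{"x":0,"y":0,"z":0,"rx":0,"ry":0,"rz":0}]'
python3 -c "
from h import *
c=cam('wrist'); save(c,'wrist15.png');np.savez('wrist15.npz',**c)"; python3 th.py wrist15.npz
```

```text
time: 22.33
tcp_pos: [0.6284, -0.0609, 0.1941]
orientation: [[0.999, 0.033, -0.003], [0.033, -0.999, -0.002], [-0.003, 0.002, -1.0]]
wrist_force: [0.0, 0.7, 0.4]
gripper_width: 0.0007
time: 22.5
tcp_pos: [0.6313, -0.0608, 0.1942]
orientation: [[0.999, 0.033, -0.002], [0.033, -0.999, -0.003], [-0.003, 0.002, -1.0]]
wrist_force: [0.9, -0.8, 0.5]
gripper_width: 0.0006
bar 1155 [ 0.64990578 -0.05977671  0.16106153] [ 0.64411339 -0.11388987  0.15688199] [ 0.65487919 -0.00606912  0.16339767] theta 0.21291486585972116
```

The bail measures about +0.21 rad, so it is at its stop with no finger force. I'll withdraw and check.

```bash
python3 -m pendant '[{"x":-20,"y":0,"z":-4,"rx":0,"ry":0,"rz":0},{"x":-30,"y":0,"z":-20,"rx":0,"ry":0,"rz":0},{"x":-30,"y":0,"z":-30,"rx":0,"ry":0,"rz":0},{"x":-20,"y":0,"z":-30,"rx":0,"ry":0,"rz":0},{"x":0,"y":0,"z":-20,"rx":0,"ry":0,"rz":0},{"x":0,"y":0,"z":0,"rx":0,"ry":0,"rz":0},{"x":0,"y":0,"z":0,"rx":0,"ry":0,"rz":0},{"x":0,"y":0,"z":0,"rx":0,"ry":0,"rz":0}]'
python3 - <<'E'
from h import *
from scipy.optimize import least_squares
c=cam('wrist'); save(c,'wrist16.png');np.savez('wrist16.npz',**c);W=cloud(c)
D=np.hypot(W[...,0]-.6315,W[...,1]+.06)
m=(D<.05)&(abs(W[...,2]-.123)<.005);A=np.c_[W[m][:,:2],np.ones(m.sum())];print('flange z',np.median(W[m][:,2]),'plane',np.linalg.lstsq(A,W[m][:,2],rcond=None)[0])
Q=W[m];w=m.astype(np.uint8);k=max(cv2.findContours(w,0,1)[0],key=cv2.contourArea);k=cv2.convexHull(k)[:,0]
Q=np.array([ray(c,*p,.123) for p in k]);print('lid',least_squares(lambda q:np.hypot(Q[:,0]-q[0],Q[:,1]-q[1])-.044,[.6315,-.06],loss='soft_l1',f_scale=.001).x)
c=cam('side'); save(c,'side16.png')
print(arm.state()['time'])
E
python3 th.py wrist16.npz
```

```text
time: 23.22
tcp_pos: [0.5315, -0.0637, 0.2974]
orientation: [[0.999, 0.032, -0.003], [0.032, -0.999, -0.002], [-0.003, 0.002, -1.0]]
wrist_force: [-0.3, -0.6, 0.2]
gripper_width: 0.0003
flange z 0.12285667762513777 plane [-0.00117087  0.00032906  0.12361056]
lid [ 0.636373   -0.05866035]
23.3167
bar 652 [ 0.64870138 -0.06094744  0.1611555 ] [ 0.6438777  -0.11386622  0.15750746] [ 0.65404382 -0.00619268  0.16375396] theta 0.1992952802022182
```

View pics/wrist16.png

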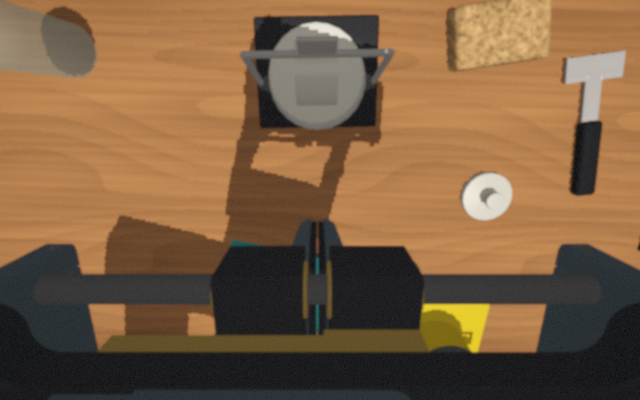

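View pics/side16.png

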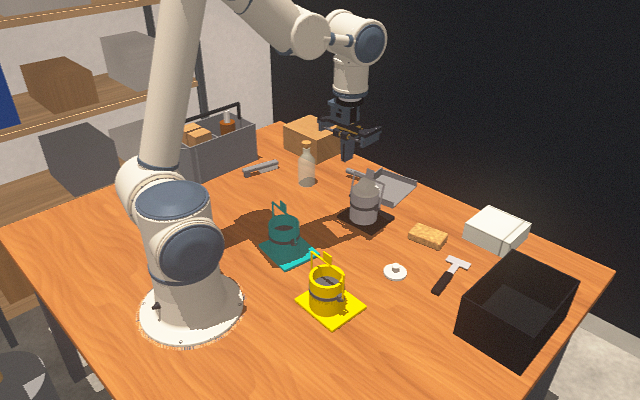

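The lid's offset is bounded by the 5 mm plug play, inside the 8 mm limit, and the clamp holds by itself. Handing in.

```bash
python3 -c "
from station import arm
print(arm.finish_job())"
```

```text
the job is handed in; nothing more can be done
None
```

The ceramic lid is on the steel canister and the bail is clamped over it at its stop. The job was handed in at about 23 s of the 61 s allowed, and no verdict was reported.

**How it went**
- **Lid:** I gripped it across the barrel's flat ends and set it on the rim until the wrist force read about 13 N, at the height expected for a seated lid.
- **Bail, first try:** I tried to reach under the thumb plate with the tool tilted. The arm stalled short of it near a wrist singularity, so I backed out without touching anything.
- **Bail, second try:** I pinched the plate by its edges and swung the bail up to about -0.35 rad. Then I released it and pushed it over centre with closed fingers.

**Last checks, arm withdrawn**
- **Bail angle:** about +0.20 rad, held by itself.
- **Lid height and tilt:** flange top at 0.123 m, as expected when seated, and level to about 0.001 rad.
- **Barrel direction:** measured only before the bail was closed; it was then parallel to the canister within about 0.5°.
- **Bystanders:** all looked undisturbed in the final pictures; I did not measure them.

**What disagreed or was not measured**
- **Lid position:** the lid measured 1.7 mm off the canister's axis before closing and about 5 mm after. The later fit was partly hidden by the crossbar, and 5 mm is all the plug's play allows; the limit is 8 mm.
- **Clamp force:** it cannot be read directly. I take it from the bail staying at its stop. The wrist force while pushing over centre never read above about 2 N in the readings taken after each step, less than the 4–10 N stated.

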